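# Fetch the drill-bit box from behind the finish tins

## Robot

A 6-joint arm with a two-finger parallel gripper is mounted at the origin on the work surface. World frame = base frame: x ahead of the robot, y to its left, z up, the work surface at z = 0. Lengths are in m, angles in rad, forces in N, time in s.
With the tool pointing down it reaches from about 0.3 to 0.775 m from the base axis. Payload 14.6 kg.
Tool frame: the origin (TCP) lies on the centre line of the jaws, within the pads' length; the fingertips stand ctrl.tcp_to_tips ahead of it and the grasp point (between the pads) lies 2 mm behind it (ctrl.tcp_to_tips is the distance from the TCP to the fingertips, in m); z points along the fingers, y is the line along which they close (so a half turn about z gives the same grasp; the last joint's range is limited). The gripper opens to 94 mm and grips with 3 to 60 N. Pads are 16 mm wide; open, the fingers measure 119 mm over their backs; the gripper's body (75 mm by 177 mm) begins 78 mm behind the grasp point.
Start: joints at [-1.324, 0.3, 1.521, -0, 1.321, -0.067], TCP at [0.17, -0.523, 0.222] pointing down, gripper open.
Joint ranges: [-3.03, 3.03], [-0.79, 2.21], [0.23, 2.52], [-1.04, 4.18], [0, 3.07], [-2.55, 2.55]. Speed limits (rad/s): [2.22, 2.22, 2.57, 3.14, 3.14, 3.14].

## Interface

Orientations are given as [roll, pitch, yaw] about the fixed x, y, z axes, in that order (R = Rz(yaw) Ry(pitch) Rx(roll)).
In Python, from station import telemetry, viewer, hand_in, ctrl gives the robot as it stands.
- The arm moves only by the tool step_arm, never from a script. Its argument "plan" is a list of rows, each an object of numbers: "dx", "dy", "dz": the shift along the tool's x, y, z scaled (see below); "rx", "ry", "rz": the turn, a rotation vector about the tool's x, y, z scaled (see below); "claw": the closure, from 0 (fully open) to 1 (shut). In form: [{"dx": .., "dy": .., "dz": .., "rx": .., "ry": .., "rz": .., "claw": ..}, ...]. A call has 1 to 10 rows; each row shifts and turns the commanded pose from where the row before left it, along the tool's axes as they then stand; what a row does not reach is not made up. The controller multiplies each number of a shift by 0.1 m and each number of a turn by 90 degrees. A row lasts 1/10 s, in which the tool goes at most 50 mm and 8.59 degrees, less where a joint would pass 70% of its speed; a pose out of reach is approached as far as the arm can. A call with a number of a shift or a turn outside -1 to 1 is refused whole. A call with a gripper value outside its range is refused whole. The fingers move at their own pace and stop on an object; "grip_force" is the grip in N (left out, the last holds). Time passes only in rows, so rows that do not move let the fingers close. It gives the time, the measured TCP pose, the force, the opening and the grip force at its end, in the units of the state.
- telemetry.get_obs(): the state, without advancing time (a new reading comes with each control period).
- viewer.camera(name): name is "scene" or "top" or "wrist"; returns a dict with "img" (400x640x3 uint8, red, green, blue), "z_map" (400x640 float32, m along the optical axis (not along the pixel's ray), 0 where there is no reading), "fx", "fy", "cx", "cy" (pixels), "dist" ([k1, k2, p1, p2, k3] as OpenCV has them; the pictures are not rectified), "R" (3x3) and "t" (3): a world point X has camera coordinates R X + t; the wrist camera has in their place "tool_from_camera" (4x4, takes a point from camera to tool coordinates, whose origin is the TCP and whose axes are the flange's). Camera axes: x right, y down, z forward; pixel columns grow to the right and rows downward; lengths in m; the calibration is good to about 2 mm. A picture is of the moment at which its call begins: read the wrist's pose just before it.
- hand_in(): hands the job in; it is judged then, once.
Trained networks look in a picture, given as the dict that the camera call returned (one of the last four; its "shot" number tells which), for a name from the list of things; names that differ only in an ending like _2 or _b are one class to them, and where a whole thing is asked for, a point or a joint stands for the part that bears it (a point fixed in the world has none). Each returns a list of dicts, best first, with "score" (0 to 1); they miss things now and then, are a little off and sometimes report something else, mostly with a low value. They report only what shows in the picture. A call takes as long as a camera call. They do not tell look-alikes from the thing itself.
- viewer.recognise(target, picture): "rect" ([left, top, right, bottom] in pixels, round what is visible of it).
The state is a dict: "time_s": time; "qpos": joint angles; "joint_vel": joint speeds; "tau": joint torques, N m; "ee_pos": TCP position; "eef_rot": TCP orientation; "force": force on the tool from outside, world axes, zero at the start; "moment": the same for the moment, N m; "grip_width": finger opening in m; "grip_force": force on a finger pad.
Only numpy, scipy, OpenCV 4.12 (cv2) and the standard library are available. Lean on these libraries where they do the work, as an engineer would, in place of code of your own. Each camera call takes 0.05 s, during which the arm holds its last target. There are 200 camera calls.

## Task

The drill-bit box stands behind three tins of wood finish. First move all three tins into the empty aluminium tray, then lay the box on the black rubber mat, centred and lengthwise in its white outline, and only then put each tin back in the middle of the coaster of its own colour. Keep the tins upright and leave the glue bottle where it stands.

Things in the scene. Friction and masses are not known exactly. Their poses are not given: they have to be found in the camera images.
- tin_red_center (a point): Centre, half-way up, of the red tin of wood finish: an upright closed cylinder 50 mm across and 75 mm tall, red with steel rims, about 250 g; z points up, and its yaw means nothing. It starts on the red coaster.
- tin_blue_center (a point): Centre, half-way up, of the blue tin of wood finish: an upright closed cylinder 50 mm across and 75 mm tall, blue with steel rims, about 250 g; z points up, and its yaw means nothing. It starts on the blue coaster.
- tin_yellow_center (a point): Centre, half-way up, of the yellow tin of wood finish: an upright closed cylinder 50 mm across and 75 mm tall, yellow with steel rims, about 250 g; z points up, and its yaw means nothing. It starts on the yellow coaster.
- coaster_red: The red coaster: a fixed red disc 66 mm across and 4 mm thick lying on the green stand board (its red rim shows round the tin). Origin at the centre of its underside, 12 mm above the bench; its top is 16 mm above the bench. The three coasters are in a row 78 mm apart, so 28 mm is free between neighbouring tins; which colour is where changes.
- coaster_blue: The blue coaster: a fixed blue disc 66 mm across and 4 mm thick lying on the green stand board (its blue rim shows round the tin). Origin at the centre of its underside, 12 mm above the bench; its top is 16 mm above the bench. The three coasters are in a row 78 mm apart, so 28 mm is free between neighbouring tins; which colour is where changes.
- coaster_yellow: The yellow coaster: a fixed yellow disc 66 mm across and 4 mm thick lying on the green stand board (its yellow rim shows round the tin). Origin at the centre of its underside, 12 mm above the bench; its top is 16 mm above the bench. The three coasters are in a row 78 mm apart, so 28 mm is free between neighbouring tins; which colour is where changes.
- bit_box_center (a point): Centre, half-way up, of the drill-bit box: a closed solid pale wooden box 190 mm long (its x axis), 50 mm wide (its y axis) and 55 mm tall, about 400 g, with brass fittings. It starts on the green stand board (top 12 mm above the bench) behind the row of tins, lengthwise to the row, some 14 mm from the tins; on its other long side the board is bare. To be gripped across its 50 mm width near the middle of its length.
- tray: The empty aluminium tray at one side of the bench (left or right changes), fixed: 260 mm along its x axis, 120 mm along its y axis, walls 4 mm thick and 16 mm high, floor 4 mm above the bench. Origin at the centre of its underside. It has room for the three tins in one row along x (for instance 80 mm apart).
- mat: The black rubber mat at the other side of the bench, fixed: 240 mm along its x axis, 90 mm along its y axis, 3 mm thick, with a white outline of the box in the middle. Origin at the centre of its underside.
- glue_center (a point): Centre of the small white glue bottle with an orange cap, 34 mm across and 88 mm tall, standing loose on the green board past one end of the drill-bit box, 128 mm from the middle of the board; not to be disturbed. A small amber jar (36 mm across, 40 mm tall) stands at the other end.
Not all that is in view belongs to the job. Of the things like the part that bears tin_blue_center, leave any that is pink or turquoise; of the rest the smaller one is meant.

How it is judged:
By the outcome, as a careful person would: the job done as asked, in the order asked, and still so for the second after the job is handed in, with the robot touching nothing.
It also fails if it takes over 144 s, if anything falls off the work surface, if the arm or the gripper's body presses on something with over 40 N, if the wrist force passes 120 N, or if a joint passes its speed limit or range.

## Working session

There is one attempt and no reset: what is moved stays moved. The work goes in short steps, Python scripts to look and compute and a tool call to move; the robot and the scene stay as the last step left them, time stands still between calls to the robot, and variables do not carry over. Pictures are saved under pics/ and viewed, at most 14 in all, crops included, and the job is handed in when it is done.

Besides the shell and the picture viewer there is one more tool, called after ">>>" as name(argument=value, ...), one argument or row to a line, values as JSON. step_arm: Moves the arm, as the interface text tells. Shifts and turns lie within -1 to 1; 1 stands for 0.1 m of shift or 90 degrees of turn. Its arguments: {"type":"object","properties":{"plan":{"type":"array"},"grip_force":{"type":"number"}},"required":["plan"]}

```bash
ls; mkdir -p pics; cat > h.py <<'E'
import numpy as np, cv2
from station import telemetry, viewer, ctrl
def save(p,n): cv2.imwrite(f'pics/{n}.png',p['img'][...,::-1])
def K(p): return np.array([[p['fx'],0,p['cx']],[0,p['fy'],p['cy']],[0,0,1]])
def rays(p,uv):
    n=cv2.undistortPoints(np.array(uv,float).reshape(-1,1,2),K(p),np.array(p['dist'],float))[:,0]
    return np.c_[n,np.ones(len(n))]
def world(p,uv,z):   # intersect pixel rays with plane at height z
    d=rays(p,uv)@p['R']; c=-np.array(p['R']).T@np.array(p['t'])
    return c+d*((z-c[2])/d[:,2])[:,None]
def cloud(p):        # world point for each pixel from depth
    h,w=p['z_map'].shape
    u,v=np.meshgrid(np.arange(w),np.arange(h))
    d=rays(p,np.c_[u.ravel(),v.ravel()])*p['z_map'].reshape(-1,1)
    return ((d-np.array(p['t']))@np.array(p['R'])).reshape(h,w,3)
E
python3 - <<'E'
from h import *
print(telemetry.get_obs(), ctrl.tcp_to_tips)
for n in ('scene','top'):
    p=viewer.camera(n); save(p,n+'0')
    print(n,np.round(-np.array(p['R']).T@np.array(p['t']),3))
    for t in ['tin_red_center','tin_blue_center','tin_yellow_center','bit_box_center','glue_center','tray','mat','coaster_red','coaster_blue','coaster_yellow']:
        print(t,[(np.round(r['rect']).tolist(),round(r['score'],2)) for r in viewer.recognise(t,p)])
E
```

```text
pics
{'time_s': 0.0, 'qpos': array([-1.32358759e+00,  3.00479581e-01,  1.52162124e+00,  1.21533282e-05,
        1.32071014e+00, -6.65875729e-02]), 'joint_vel': array([ 0.00128774,  0.00093637,  0.00129786, -0.00074611,  0.00193271,
       -0.00089069]), 'tau': array([ 2.63013448e-03, -5.31798470e+01, -3.52729261e+01,  7.09083793e-02,
        2.43888900e-02, -9.54641678e-05]), 'ee_pos': array([ 0.16971177, -0.52288594,  0.22186469]), 'eef_rot': array([-3.14037783e+00, -9.28095002e-05,  3.13793241e-01]), 'force': array([-0.48949275,  0.30186458, -1.05248998]), 'moment': array([ 0.00936538, -0.07714834, -0.04496178]), 'grip_force': 0.0, 'grip_width': 0.09361928687717443} 0.017
scene [ 1.188 -0.56   0.868]
tin_red_center [([284.0, 170.0, 300.0, 198.0], 0.63)]
tin_blue_center [([298.0, 226.0, 330.0, 278.0], 0.96), ([342.0, 195.0, 372.0, 241.0], 0.92), ([306.0, 158.0, 322.0, 186.0], 0.68)]
tin_yellow_center [([256.0, 182.0, 278.0, 211.0], 0.83)]
bit_box_center [([270.0, 172.0, 342.0, 228.0], 0.62)]
glue_center [([262.0, 210.0, 275.0, 237.0], 0.74)]
tray [([149.0, 230.0, 244.0, 325.0], 0.96
[... 197 characters left out ...]
76.0], 0.92)]
tin_blue_center [([208.0, 144.0, 232.0, 172.0], 0.9), ([271.0, 146.0, 303.0, 185.0], 0.79), ([249.0, 245.0, 278.0, 268.0], 0.7), ([339.0, 146.0, 376.0, 187.0], 0.62)]
tin_yellow_center [([323.0, 256.0, 349.0, 281.0], 0.55)]
bit_box_center [([258.0, 216.0, 347.0, 253.0], 0.82)]
glue_center [([249.0, 244.0, 275.0, 269.0], 0.72), ([355.0, 227.0, 372.0, 243.0], 0.58)]
tray [([425.0, 196.0, 491.0, 318.0], 0.64)]
mat [([133.0, 199.0, 184.0, 307.0], 0.75)]
coaster_red [([286.0, 264.0, 313.0, 278.0], 0.55)]
coaster_blue [([254.0, 244.0, 278.0, 270.0], 0.74)]
coaster_yellow [([356.0, 228.0, 370.0, 242.0], 0.59), ([426.0, 197.0, 490.0, 315.0], 0.57), ([321.0, 259.0, 340.0, 282.0], 0.48)]
```

View pics/top0.png

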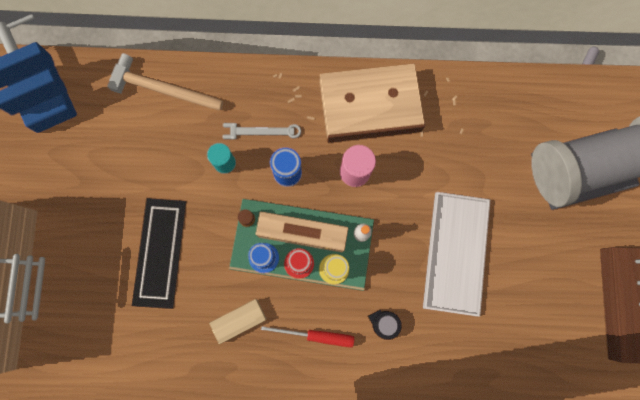

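View pics/scene0.png

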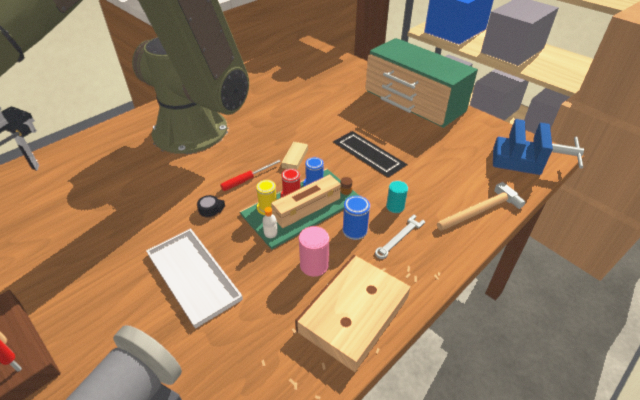

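The top view shows the blue tin on the board at (261,257), red at (299,262), yellow at (335,268), the box at (302,231), the glue at (363,233), the tray at (457,255) and the mat at (159,253). Things that could be taken for the blue tin: the larger blue can at (286,166), the turquoise one at (221,158) and the pink one at (357,166). I choose the smaller blue one at (261,257), which stands on the board. Next I measure it and check with a crop.

```bash
cat > meas.py <<'E'
from h import *
def circ(xy):
    A=np.c_[2*xy,np.ones(len(xy))]; s=np.linalg.lstsq(A,(xy**2).sum(1),rcond=None)[0]
    return s[:2],np.sqrt(s[2]+s[:2]@s[:2])
def cloudin(P,c,r,z0,z1):
    m=(np.hypot(P[...,0]-c[0],P[...,1]-c[1])<r)&(P[...,2]>z0)&(P[...,2]<z1); return m
E
python3 - <<'E'
from meas import *
T=viewer.camera('top'); S=viewer.camera('scene'); PT=cloud(T); PS=cloud(S)
cv2.imwrite('pics/crop.png',cv2.resize(T['img'][135:300,200:385,::-1],None,fx=3.2,fy=3.2,interpolation=cv2.INTER_CUBIC))
g={'blue':(261,255),'red':(299,261),'yel':(336,267),'bigblue':(286,160),'glue':(363,231),'jar':(246,217)}
for n,(u,v) in g.items():
    z=np.nanmedian(PT[v-3:v+4,u-3:u+4,2]); c=world(T,[(u,v)],z)[0]
    for nm,P in (('top',PT),('scene',PS)):
        m=cloudin(P,c,.05,z-.006,z+.008); q=P[m]
        if len(q)>10:
            (cc,r),a=cv2.minEnclosingCircle(q[:,:2].astype(np.float32)),0
            print(n,nm,len(q),'z',np.round(np.percentile(q[:,2],[10,50,90]),4),'c',np.round(cc,4),'r',round(r,4),'mean',np.round(q[:,:2].mean(0),4))
def rect(P,m,n):
    q=P[m]; r=cv2.minAreaRect(q[:,:2].astype(np.float32)); print(n,len(q),'z',np.round(np.percentile(q[:,2],[10,50,90]),4),'c',np.round(r[0],4),np.round(r[1],4),round(r[2],2), 'corners',np.round(cv2.boxPoints(r),3).tolist())
for nm,P in (('top',PT),('scene',PS)):
    I=(T if nm=='top' else S)['img'].astype(int); 
    m=cloudin(P,world(T,[(302,228)],.067)[0],.11,.060,.072)
    n_,lab=cv2.connectedComponents(m.astype(np.uint8)); k=np.bincount(lab[lab>0]).argmax(); rect(P,lab==k,nm+' box')
    hsv=cv2.cvtColor(np.uint8(I),cv2.COLOR_RGB2HSV)
    c=world(T,[(158,253)],.003)[0]; m=cloudin(P,c,.16,-.01,.02)&(I.max(2)<70)|cloudin(P,c,.16,-.01,.02)&(hsv[...,1]<40)&(I.max(2)>120)
    n_,lab=cv2.connectedComponents(m.astype(np.uint8)); k=np.bincount(lab[lab>0]).argmax(); rect(P,lab==k,nm+' mat')
    c=world(T,[(158,253)],.003)[0]; m=cloudin(P,c,.16,-.01,.02)&(hsv[...,1]<60)&(I.max(2)>110); n_,lab=cv2.connectedComponents(m.astype(np.uint8)); k=np.bincount(lab[lab>0]).argmax(); rect(P,lab==k,nm+' outline')
    c=world(T,[(458,255)],.01)[0]; m=cloudin(P,c,.17,-.01,.03)&(hsv[...,1]<60)&(I.max(2)>110); n_,lab=cv2.connectedComponents(m.astype(np.uint8)); k=np.bincount(lab[lab>0]).argmax(); rect(P,lab==k,nm+' tray')
    c=world(T,[(302,245)],.012)[0]; m=cloudin(P,c,.2,.003,.02)&(hsv[...,0]>60)&(hsv[...,0]<95)&(hsv[...,1]>60); n_,lab=cv2.connectedComponents(m.astype(np.uint8)); k=np.bincount(lab[lab>0]).argmax(); rect(P,lab==k,nm+' board')
print(np.array(T['dist']),T['fx'])
E
```

```text
blue top 474 z [0.0892 0.0917 0.0941] c [0.4966 0.0992] r 0.0254 mean [0.4963 0.0989]
blue scene 170 z [0.0881 0.0906 0.0929] c [0.4984 0.0989] r 0.0256 mean [0.4994 0.0967]
red top 482 z [0.0892 0.0916 0.0939] c [0.4873 0.02  ] r 0.0252 mean [0.4871 0.02  ]
red scene 195 z [0.0878 0.0906 0.0927] c [0.4882 0.0191] r 0.0267 mean [0.4903 0.0175]
yel top 473 z [0.0892 0.0918 0.0944] c [ 0.4765 -0.057 ] r 0.0253 mean [ 0.4762 -0.057 ]
yel scene 210 z [0.0879 0.0905 0.0926] c [ 0.4789 -0.0576] r 0.0263 mean [ 0.4789 -0.0594]
bigblue top 717 z [0.095  0.0975 0.1003] c [0.6918 0.0556] r 0.0326 mean [0.6912 0.0555]
bigblue scene 388 z [0.0945 0.0967 0.0989] c [0.6941 0.0547] r 0.033 mean [0.6951 0.0532]
glue top 58 z [0.0974 0.0996 0.1025] c [ 0.5549 -0.1137] r 0.0087 mean [ 0.5545 -0.1137]
glue scene 39 z [0.095  0.0978 0.1004] c [ 0.557  -0.1149] r 0.0102 mean [ 0.5575 -0.1151]
jar top 184 z [0.0496 0.0519 0.0544] c [0.5681 0.1294] r 0.0332 mean [0.58   0.1401]
jar scene 109 z [0.0474 0.0505 0.0533] c [0.5842 0.1239] r 0.0349 mean [0.5835 0.1314]
top box 2102 z [0.0645 0.067  0.0694] c [0.
[... 1945 characters left out ...]
97815], [0.6069999933242798, 0.3659999966621399], [0.39899998903274536, 0.3720000088214874]]
scene tray 4795 z [0.0012 0.0036 0.0131] c [ 0.5121 -0.3244] [0.1259 0.2798] 83.2 corners [[0.3659999966621399, -0.3700000047683716], [0.6439999938011169, -0.40299999713897705], [0.6589999794960022, -0.27799999713897705], [0.38100001215934753, -0.24500000476837158]]
scene board 1321 z [0.0083 0.0109 0.0131] c [0.5329 0.0143] [0.2981 0.1566] 82.81 corners [[0.43700000643730164, -0.12399999797344208], [0.5920000076293945, -0.14300000667572021], [0.6290000081062317, 0.15199999511241913], [0.4740000069141388, 0.1720000058412552]]
[0.02363708 0.         0.         0.         0.        ] 491.35230802104513
```

View pics/crop.png

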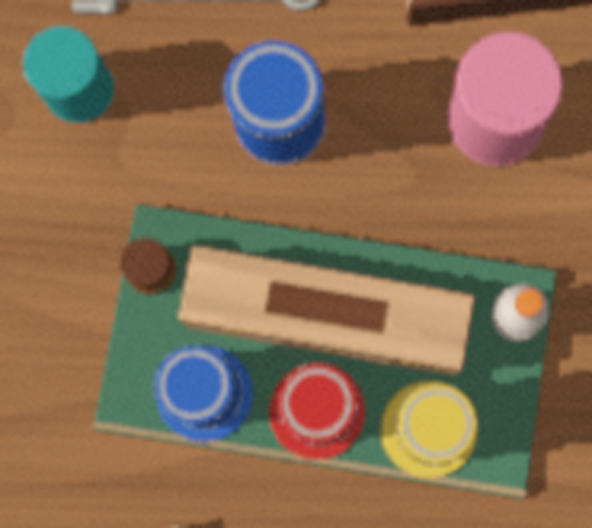

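The crop confirms it: the small blue tin (r≈25 mm, top 0.091 m) stands on its blue coaster at crop (200,390). The larger blue can (r≈33 mm) at crop (275,95), the turquoise one and the pink one are decoys. I start by turning to line up with the row and moving over the tins.

>>> step_arm(
  plan=[
    {"rz": 0.0937, "claw": 0.3},
    {"rz": 0.0937, "claw": 0.3},
    {"rz": 0.0937, "claw": 0.3},
    {"dx": 0.2, "dy": -0.42, "claw": 0.3},
    {"dx": 0.2, "dy": -0.42, "claw": 0.3},
    {"dx": 0.2, "dy": -0.42, "claw": 0.3},
    {"dx": 0.2, "dy": -0.42, "claw": 0.3},
    {"dx": 0.2, "dy": -0.42, "claw": 0.3},
    {"dx": 0.2, "dy": -0.42, "claw": 0.3},
    {"dx": 0.2, "dy": -0.42, "claw": 0.3},
  ],
  grip_force=20,
)

```text
$.plan[0]: bad value
```

>>> step_arm(
  plan=[
    {"dx": 0.21, "dy": -0.42, "claw": 0.3},
    {"dx": 0.21, "dy": -0.42, "claw": 0.3},
    {"dx": 0.21, "dy": -0.42, "claw": 0.3},
    {"dx": 0.21, "dy": -0.42, "claw": 0.3},
    {"dx": 0.21, "dy": -0.42, "claw": 0.3},
    {"claw": 0.3},
    {"claw": 0.3},
  ],
)

```text
$.plan[0]: bad value
```

>>> step_arm(
  plan=[
    {"dx": 0, "dy": 0, "dz": 0, "rx": 0, "ry": 0, "rz": 0.0937, "claw": 0.3},
    {"dx": 0, "dy": 0, "dz": 0, "rx": 0, "ry": 0, "rz": 0.0937, "claw": 0.3},
    {"dx": 0, "dy": 0, "dz": 0, "rx": 0, "ry": 0, "rz": 0.0937, "claw": 0.3},
    {"dx": 0.2, "dy": -0.42, "dz": 0, "rx": 0, "ry": 0, "rz": 0, "claw": 0.3},
    {"dx": 0.2, "dy": -0.42, "dz": 0, "rx": 0, "ry": 0, "rz": 0, "claw": 0.3},
    {"dx": 0.2, "dy": -0.42, "dz": 0, "rx": 0, "ry": 0, "rz": 0, "claw": 0.3},
    {"dx": 0.2, "dy": -0.42, "dz": 0, "rx": 0, "ry": 0, "rz": 0, "claw": 0.3},
    {"dx": 0.2, "dy": -0.42, "dz": 0, "rx": 0, "ry": 0, "rz": 0, "claw": 0.3},
    {"dx": 0.2, "dy": -0.42, "dz": 0, "rx": 0, "ry": 0, "rz": 0, "claw": 0.3},
    {"dx": 0.2, "dy": -0.42, "dz": 0, "rx": 0, "ry": 0, "rz": 0, "claw": 0.3},
  ],
  grip_force=20,
)

```text
time_s: 2.2
ee_pos: [0.3467, -0.2477, 0.2227]
eef_rot: [3.141, -0.001, -0.128]
force: [0.2, -1.4, 0.1]
grip_width: 0.0657
grip_force: 0.0
```

>>> step_arm(
  plan=[
    {"dx": 0.15, "dy": -0.4, "dz": 0, "rx": 0, "ry": 0, "rz": 0, "claw": 0.3},
    {"dx": 0.15, "dy": -0.4, "dz": 0, "rx": 0, "ry": 0, "rz": 0, "claw": 0.3},
    {"dx": 0.15, "dy": -0.4, "dz": 0, "rx": 0, "ry": 0, "rz": 0, "claw": 0.3},
    {"dx": 0.15, "dy": -0.4, "dz": 0, "rx": 0, "ry": 0, "rz": 0, "claw": 0.3},
    {"dx": 0.15, "dy": -0.4, "dz": 0, "rx": 0, "ry": 0, "rz": 0, "claw": 0.3},
    {"dx": 0.15, "dy": -0.4, "dz": 0, "rx": 0, "ry": 0, "rz": 0, "claw": 0.3},
    {"dx": 0.15, "dy": -0.4, "dz": 0, "rx": 0, "ry": 0, "rz": 0, "claw": 0.3},
    {"dx": 0, "dy": 0, "dz": 0, "rx": 0, "ry": 0, "rz": 0, "claw": 0.3},
    {"dx": 0, "dy": 0, "dz": 0, "rx": 0, "ry": 0, "rz": 0, "claw": 0.3},
  ],
)

```text
time_s: 3.1
ee_pos: [0.4858, 0.0154, 0.2222]
eef_rot: [3.141, 0.001, -0.126]
force: [-1.2, -0.3, 0.7]
grip_width: 0.0656
grip_force: 0.0
```

```bash
cat >> h.py <<'E'
from scipy.spatial.transform import Rotation as Ro
def wrist():
    o=telemetry.get_obs(); p=viewer.camera('wrist')
    W=np.eye(4); W[:3,:3]=Ro.from_euler('xyz',o['eef_rot']).as_matrix(); W[:3,3]=o['ee_pos']
    C=W@np.array(p['tool_from_camera']); p['R']=C[:3,:3].T; p['t']=-C[:3,:3].T@C[:3,3]
    return p,o
TH=-0.128
def ab(d): return np.array([np.cos(TH)*d[0]+np.sin(TH)*d[1], np.sin(TH)*d[0]-np.cos(TH)*d[1]])
E
python3 - <<'E'
from h import *
p,o=wrist(); save(p,'w1'); P=cloud(p); print(o['ee_pos'],o['eef_rot'])
print(np.round(p['tool_from_camera'],3).tolist())
for n,c in {'blue':(.4975,.099),'red':(.4878,.0195),'yel':(.4777,-.0573)}.items():
    m=(np.hypot(P[...,0]-c[0],P[...,1]-c[1])<.04)&(P[...,2]>.086)&(P[...,2]<.098); q=P[m]
    if len(q)>20:
        (cc,r)=cv2.minEnclosingCircle(q[:,:2].astype(np.float32)); print(n,len(q),np.round(cc,4),round(r,4),np.round(q.mean(0),4), np.argwhere(m).min(0),np.argwhere(m).max(0))
E
```

```text
[0.48581707 0.01537472 0.22220339] [ 3.14141740e+00  5.64169640e-04 -1.26033375e-01]
[[0.0, -0.968, -0.25, 0.072], [1.0, -0.0, 0.001, 0.0], [-0.001, -0.25, 0.968, -0.16], [0.0, 0.0, 0.0, 1.0]]
blue 2100 [0.4971 0.0998] 0.0253 [0.4978 0.0989 0.0898] [169 201] [219 253]
red 2103 [0.4876 0.0205] 0.0253 [0.4886 0.0204 0.0898] [168 285] [219 337]
yel 2103 [ 0.4768 -0.0564] 0.0252 [ 0.4777 -0.056   0.0899] [169 366] [220 418]
```

View pics/w1.png

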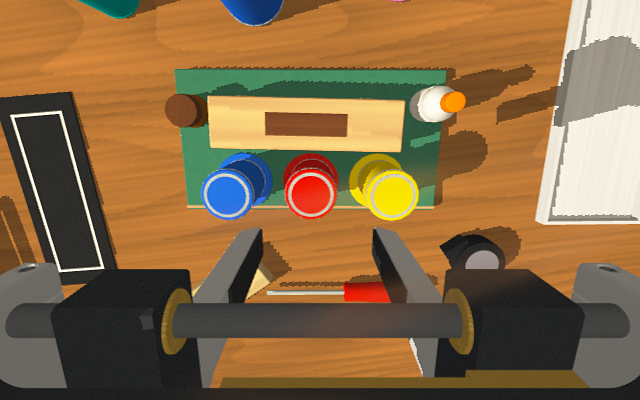

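The wrist view confirms the tins, with lids at (227,195), (311,192) and (392,194) on their coasters. All three cameras agree within about 1.5 mm. I pick the yellow tin, nearest the tray, first.

>>> step_arm(
  plan=[
    {"dx": 0.01, "dy": 0.36, "dz": 0, "rx": 0, "ry": 0, "rz": 0, "claw": 0.3},
    {"dx": 0, "dy": 0.36, "dz": 0, "rx": 0, "ry": 0, "rz": 0, "claw": 0.3},
    {"dx": 0, "dy": 0, "dz": 0.4, "rx": 0, "ry": 0, "rz": 0, "claw": 0.3},
    {"dx": 0, "dy": 0, "dz": 0.4, "rx": 0, "ry": 0, "rz": 0, "claw": 0.3},
    {"dx": 0, "dy": 0, "dz": 0.4, "rx": 0, "ry": 0, "rz": 0, "claw": 0.3},
    {"dx": 0, "dy": 0, "dz": 0.3, "rx": 0, "ry": 0, "rz": 0, "claw": 0.3},
    {"dx": 0, "dy": 0, "dz": 0.19, "rx": 0, "ry": 0, "rz": 0, "claw": 0.3},
    {"dx": 0, "dy": 0, "dz": 0, "rx": 0, "ry": 0, "rz": 0, "claw": 0.3},
  ],
)

```text
time_s: 3.95
ee_pos: [0.476, -0.0575, 0.0516]
eef_rot: [-3.141, 0.004, -0.13]
force: [0.7, -0.5, 1.4]
grip_width: 0.0657
grip_force: 0.0
```

>>> step_arm(
  plan=[
    {"dx": 0.015, "dy": -0.01, "dz": 0, "rx": 0, "ry": 0, "rz": 0, "claw": 0.3},
    {"dx": 0, "dy": 0, "dz": 0, "rx": 0, "ry": 0, "rz": 0, "claw": 1},
    {"dx": 0, "dy": 0, "dz": 0, "rx": 0, "ry": 0, "rz": 0, "claw": 1},
    {"dx": 0, "dy": 0, "dz": 0, "rx": 0, "ry": 0, "rz": 0, "claw": 1},
    {"dx": 0, "dy": 0, "dz": 0, "rx": 0, "ry": 0, "rz": 0, "claw": 1},
  ],
)

```text
time_s: 4.45
ee_pos: [0.4798, -0.056, 0.0545]
eef_rot: [3.141, -0.002, -0.128]
force: [-1.5, -0.9, 6.8]
grip_width: 0.05
grip_force: 20.0
```

```bash
cat >> h.py <<'E'
def avg(n=8):
    a=[]
    for _ in range(n):
        a.append(np.r_[telemetry.get_obs()['ee_pos'],telemetry.get_obs()['eef_rot'][2]]); viewer.camera('wrist')
    a=np.array(a); return a.mean(0),a.std(0)
E
python3 - <<'E'
from h import *
m,s=avg(); print(np.round(m,4),np.round(s,4),telemetry.get_obs()['force'])
E
```

```text
[ 0.4798 -0.056   0.0545 -0.1277] [0. 0. 0. 0.] [-2.05675979 -1.46421157  7.45565194]
```

>>> step_arm(
  plan=[
    {"dx": 0, "dy": 0, "dz": -0.1, "rx": 0, "ry": 0, "rz": 0, "claw": 1},
    {"dx": 0, "dy": 0, "dz": -0.3, "rx": 0, "ry": 0, "rz": 0, "claw": 1},
    {"dx": 0, "dy": 0, "dz": -0.4, "rx": 0, "ry": 0, "rz": 0, "claw": 1},
    {"dx": 0, "dy": 0, "dz": -0.2, "rx": 0, "ry": 0, "rz": 0, "claw": 1},
    {"dx": 0, "dy": 0, "dz": 0, "rx": 0, "ry": 0, "rz": 0, "claw": 1},
    {"dx": 0, "dy": 0, "dz": 0, "rx": 0, "ry": 0, "rz": 0, "claw": 1},
  ],
)

```text
time_s: 5.45
ee_pos: [0.4789, -0.0557, 0.153]
eef_rot: [-3.142, 0.0, -0.128]
force: [-0.6, 0.3, -2.4]
grip_width: 0.0496
grip_force: 20.0
```

>>> step_arm(
  plan=[
    {"dx": -0.045, "dy": 0.3, "dz": 0, "rx": 0, "ry": 0, "rz": 0, "claw": 1},
    {"dx": 0, "dy": 0.45, "dz": 0, "rx": 0, "ry": 0, "rz": 0, "claw": 1},
    {"dx": 0, "dy": 0.45, "dz": 0, "rx": 0, "ry": 0, "rz": 0, "claw": 1},
    {"dx": 0, "dy": 0.45, "dz": 0, "rx": 0, "ry": 0, "rz": 0, "claw": 1},
    {"dx": 0, "dy": 0.45, "dz": 0, "rx": 0, "ry": 0, "rz": 0, "claw": 1},
    {"dx": 0, "dy": 0.38, "dz": 0, "rx": 0, "ry": 0, "rz": 0, "claw": 1},
    {"dx": 0, "dy": 0.2, "dz": 0, "rx": 0, "ry": 0, "rz": 0, "claw": 1},
    {"dx": 0, "dy": 0, "dz": 0.2, "rx": 0, "ry": 0, "rz": 0, "claw": 1},
    {"dx": 0, "dy": 0, "dz": 0.3, "rx": 0, "ry": 0, "rz": 0, "claw": 1},
    {"dx": 0, "dy": 0, "dz": 0.3, "rx": 0, "ry": 0, "rz": 0, "claw": 1},
  ],
)

```text
time_s: 6.45
ee_pos: [0.4398, -0.3206, 0.0707]
eef_rot: [-3.14, 0.002, -0.128]
force: [1.1, -0.6, -2.8]
grip_width: 0.0497
grip_force: 20.0
```

>>> step_arm(
  plan=[
    {"dx": 0, "dy": 0, "dz": 0.2, "rx": 0, "ry": 0, "rz": 0, "claw": 1},
    {"dx": 0, "dy": 0, "dz": 0.07, "rx": 0, "ry": 0, "rz": 0, "claw": 1},
    {"dx": 0, "dy": 0, "dz": 0.03, "rx": 0, "ry": 0, "rz": 0, "claw": 1},
    {"dx": 0, "dy": 0, "dz": 0, "rx": 0, "ry": 0, "rz": 0, "claw": 1},
    {"dx": 0, "dy": 0, "dz": 0, "rx": 0, "ry": 0, "rz": 0, "claw": 1},
  ],
)

```text
time_s: 6.95
ee_pos: [0.4409, -0.3211, 0.0437]
eef_rot: [3.141, -0.0, -0.128]
force: [-0.5, -0.4, -2.7]
grip_width: 0.0499
grip_force: 20.0
```

>>> step_arm(
  plan=[
    {"dx": 0, "dy": 0, "dz": 0.014, "rx": 0, "ry": 0, "rz": 0, "claw": 1},
    {"dx": 0, "dy": 0, "dz": 0, "rx": 0, "ry": 0, "rz": 0, "claw": 1},
    {"dx": 0, "dy": 0, "dz": 0, "rx": 0, "ry": 0, "rz": 0, "claw": 0.3},
    {"dx": 0, "dy": 0, "dz": 0, "rx": 0, "ry": 0, "rz": 0, "claw": 0.3},
    {"dx": 0, "dy": 0, "dz": 0, "rx": 0, "ry": 0, "rz": 0, "claw": 0.3},
    {"dx": 0, "dy": 0, "dz": -0.1, "rx": 0, "ry": 0, "rz": 0, "claw": 0.3},
    {"dx": 0, "dy": 0, "dz": -0.3, "rx": 0, "ry": 0, "rz": 0, "claw": 0.3},
    {"dx": 0, "dy": 0, "dz": -0.4, "rx": 0, "ry": 0, "rz": 0, "claw": 0.3},
    {"dx": 0, "dy": 0, "dz": -0.314, "rx": 0, "ry": 0, "rz": 0, "claw": 0.3},
    {"dx": 0, "dy": 0, "dz": 0, "rx": 0, "ry": 0, "rz": 0, "claw": 0.3},
  ],
)

```text
time_s: 7.95
ee_pos: [0.4421, -0.3221, 0.1586]
eef_rot: [3.137, -0.007, -0.128]
force: [-0.9, -0.4, 0.2]
grip_width: 0.0658
grip_force: 0.0
```

```bash
python3 - <<'E'
from h import *
p,o=wrist(); save(p,'w2'); P=cloud(p); print(o['ee_pos'])
T=viewer.camera('top'); PT=cloud(T)
for P in (P,PT):
    m=(np.hypot(P[...,0]-.4405,P[...,1]+.3205)<.05)&(P[...,2]>.07)&(P[...,2]<.09); q=P[m]
    if len(q)>20: cc,r=cv2.minEnclosingCircle(q[:,:2].astype(np.float32)); print(len(q),np.round(cc,4),round(r,4),np.median(q[:,2]))
E
```

```text
[ 0.44212686 -0.32213082  0.15861959]
2990 [ 0.4375 -0.3217] 0.0256 0.07795057913908202
```

View pics/w2.png

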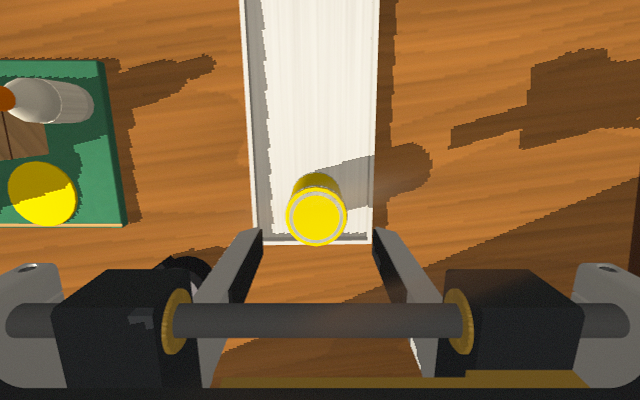

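Yellow stands upright in the near end of the tray, at (317,215) in the wrist view. Next is red.

>>> step_arm(
  plan=[
    {"dx": 0.036, "dy": -0.3, "dz": 0, "rx": 0, "ry": 0, "rz": 0, "claw": 0.3},
    {"dx": 0, "dy": -0.45, "dz": 0, "rx": 0, "ry": 0, "rz": 0, "claw": 0.3},
    {"dx": 0, "dy": -0.45, "dz": 0, "rx": 0, "ry": 0, "rz": 0, "claw": 0.3},
    {"dx": 0, "dy": -0.45, "dz": 0, "rx": 0, "ry": 0, "rz": 0, "claw": 0.3},
    {"dx": 0, "dy": -0.45, "dz": 0, "rx": 0, "ry": 0, "rz": 0, "claw": 0.3},
    {"dx": 0, "dy": -0.45, "dz": 0, "rx": 0, "ry": 0, "rz": 0, "claw": 0.3},
    {"dx": 0, "dy": -0.45, "dz": 0, "rx": 0, "ry": 0, "rz": 0, "claw": 0.3},
    {"dx": 0, "dy": -0.28, "dz": 0, "rx": 0, "ry": 0, "rz": 0, "claw": 0.3},
    {"dx": 0, "dy": -0.16, "dz": 0, "rx": 0, "ry": 0, "rz": 0, "claw": 0.3},
    {"dx": 0, "dy": 0, "dz": 0, "rx": 0, "ry": 0, "rz": 0, "claw": 0.3},
  ],
)

```text
time_s: 9.05
ee_pos: [0.4876, 0.0213, 0.1523]
eef_rot: [3.142, 0.002, -0.125]
force: [-0.5, -0.5, -1.5]
grip_width: 0.0657
grip_force: 0.0
```

>>> step_arm(
  plan=[
    {"dx": 0, "dy": 0, "dz": 0.3, "rx": 0, "ry": 0, "rz": 0, "claw": 0.3},
    {"dx": 0, "dy": 0, "dz": 0.4, "rx": 0, "ry": 0, "rz": 0, "claw": 0.3},
    {"dx": 0, "dy": 0, "dz": 0.2, "rx": 0, "ry": 0, "rz": 0, "claw": 0.3},
    {"dx": 0, "dy": 0, "dz": 0.1, "rx": 0, "ry": 0, "rz": 0, "claw": 0.3},
    {"dx": 0, "dy": 0, "dz": 0, "rx": 0, "ry": 0, "rz": 0, "claw": 0.3},
    {"dx": 0, "dy": 0, "dz": 0, "rx": 0, "ry": 0, "rz": 0, "claw": 0.3},
    {"dx": 0, "dy": 0, "dz": 0, "rx": 0, "ry": 0, "rz": 0, "claw": 0.3},
  ],
)

```text
time_s: 9.75
ee_pos: [0.4887, 0.0195, 0.0545]
eef_rot: [-3.141, -0.002, -0.128]
force: [0.8, -0.5, 0.0]
grip_width: 0.0654
grip_force: 0.0
```

>>> step_arm(
  plan=[
    {"dx": 0, "dy": 0, "dz": 0, "rx": 0, "ry": 0, "rz": 0, "claw": 1},
    {"dx": 0, "dy": 0, "dz": 0, "rx": 0, "ry": 0, "rz": 0, "claw": 1},
    {"dx": 0, "dy": 0, "dz": 0, "rx": 0, "ry": 0, "rz": 0, "claw": 1},
    {"dx": 0, "dy": 0, "dz": 0, "rx": 0, "ry": 0, "rz": 0, "claw": 1},
    {"dx": 0, "dy": 0, "dz": -0.1, "rx": 0, "ry": 0, "rz": 0, "claw": 1},
    {"dx": 0, "dy": 0, "dz": -0.3, "rx": 0, "ry": 0, "rz": 0, "claw": 1},
    {"dx": 0, "dy": 0, "dz": -0.4, "rx": 0, "ry": 0, "rz": 0, "claw": 1},
    {"dx": 0, "dy": 0, "dz": -0.2, "rx": 0, "ry": 0, "rz": 0, "claw": 1},
    {"dx": 0, "dy": 0, "dz": 0, "rx": 0, "ry": 0, "rz": 0, "claw": 1},
  ],
)

```text
time_s: 10.65
ee_pos: [0.4892, 0.0197, 0.1562]
eef_rot: [-3.141, -0.005, -0.128]
force: [0.1, 0.3, -2.5]
grip_width: 0.0495
grip_force: 20.0
```

>>> step_arm(
  plan=[
    {"dx": 0.1, "dy": 0.3, "dz": 0, "rx": 0, "ry": 0, "rz": 0, "claw": 1},
    {"dx": 0.1, "dy": 0.45, "dz": 0, "rx": 0, "ry": 0, "rz": 0, "claw": 1},
    {"dx": 0.1, "dy": 0.45, "dz": 0, "rx": 0, "ry": 0, "rz": 0, "claw": 1},
    {"dx": 0.1, "dy": 0.45, "dz": 0, "rx": 0, "ry": 0, "rz": 0, "claw": 1},
    {"dx": 0.1, "dy": 0.45, "dz": 0, "rx": 0, "ry": 0, "rz": 0, "claw": 1},
    {"dx": 0.1, "dy": 0.45, "dz": 0, "rx": 0, "ry": 0, "rz": 0, "claw": 1},
    {"dx": 0.1, "dy": 0.45, "dz": 0, "rx": 0, "ry": 0, "rz": 0, "claw": 1},
    {"dx": 0.065, "dy": 0.28, "dz": 0, "rx": 0, "ry": 0, "rz": 0, "claw": 1},
    {"dx": 0, "dy": 0.155, "dz": 0, "rx": 0, "ry": 0, "rz": 0, "claw": 1},
    {"dx": 0, "dy": 0, "dz": 0.2, "rx": 0, "ry": 0, "rz": 0, "claw": 1},
  ],
)

```text
time_s: 11.65
ee_pos: [0.5202, -0.3326, 0.1339]
eef_rot: [3.14, -0.002, -0.13]
force: [-0.3, 0.6, -2.2]
grip_width: 0.0499
grip_force: 20.0
```

>>> step_arm(
  plan=[
    {"dx": 0, "dy": 0, "dz": 0.3, "rx": 0, "ry": 0, "rz": 0, "claw": 1},
    {"dx": 0, "dy": 0, "dz": 0.3, "rx": 0, "ry": 0, "rz": 0, "claw": 1},
    {"dx": 0, "dy": 0, "dz": 0.2, "rx": 0, "ry": 0, "rz": 0, "claw": 1},
    {"dx": 0, "dy": 0, "dz": 0.07, "rx": 0, "ry": 0, "rz": 0, "claw": 1},
    {"dx": 0, "dy": 0, "dz": 0.03, "rx": 0, "ry": 0, "rz": 0, "claw": 1},
    {"dx": 0, "dy": 0, "dz": 0.014, "rx": 0, "ry": 0, "rz": 0, "claw": 1},
    {"dx": 0, "dy": 0, "dz": 0, "rx": 0, "ry": 0, "rz": 0, "claw": 1},
    {"dx": 0, "dy": 0, "dz": 0, "rx": 0, "ry": 0, "rz": 0, "claw": 1},
  ],
)

```text
time_s: 12.45
ee_pos: [0.5206, -0.3309, 0.0429]
eef_rot: [3.141, -0.001, -0.128]
force: [0.7, -0.1, -2.3]
grip_width: 0.0495
grip_force: 20.0
```

>>> step_arm(
  plan=[
    {"dx": 0, "dy": 0, "dz": 0, "rx": 0, "ry": 0, "rz": 0, "claw": 0.3},
    {"dx": 0, "dy": 0, "dz": 0, "rx": 0, "ry": 0, "rz": 0, "claw": 0.3},
    {"dx": 0, "dy": 0, "dz": 0, "rx": 0, "ry": 0, "rz": 0, "claw": 0.3},
    {"dx": 0, "dy": 0, "dz": -0.1, "rx": 0, "ry": 0, "rz": 0, "claw": 0.3},
    {"dx": 0, "dy": 0, "dz": -0.3, "rx": 0, "ry": 0, "rz": 0, "claw": 0.3},
    {"dx": 0, "dy": 0, "dz": -0.4, "rx": 0, "ry": 0, "rz": 0, "claw": 0.3},
    {"dx": 0, "dy": 0, "dz": -0.314, "rx": 0, "ry": 0, "rz": 0, "claw": 0.3},
    {"dx": 0, "dy": 0, "dz": 0, "rx": 0, "ry": 0, "rz": 0, "claw": 0.3},
  ],
)

```text
time_s: 13.25
ee_pos: [0.5217, -0.3318, 0.1592]
eef_rot: [3.138, -0.007, -0.128]
force: [1.0, 0.3, 1.3]
grip_width: 0.0658
grip_force: 0.0
```

>>> step_arm(
  plan=[
    {"dx": -0.08, "dy": -0.3, "dz": 0, "rx": 0, "ry": 0, "rz": 0, "claw": 0.3},
    {"dx": -0.08, "dy": -0.45, "dz": 0, "rx": 0, "ry": 0, "rz": 0, "claw": 0.3},
    {"dx": -0.08, "dy": -0.45, "dz": 0, "rx": 0, "ry": 0, "rz": 0, "claw": 0.3},
    {"dx": -0.08, "dy": -0.45, "dz": 0, "rx": 0, "ry": 0, "rz": 0, "claw": 0.3},
    {"dx": -0.08, "dy": -0.45, "dz": 0, "rx": 0, "ry": 0, "rz": 0, "claw": 0.3},
    {"dx": -0.08, "dy": -0.45, "dz": 0, "rx": 0, "ry": 0, "rz": 0, "claw": 0.3},
    {"dx": -0.08, "dy": -0.45, "dz": 0, "rx": 0, "ry": 0, "rz": 0, "claw": 0.3},
    {"dx": -0.08, "dy": -0.45, "dz": 0, "rx": 0, "ry": 0, "rz": 0, "claw": 0.3},
    {"dx": -0.08, "dy": -0.45, "dz": 0, "rx": 0, "ry": 0, "rz": 0, "claw": 0.3},
    {"dx": -0.057, "dy": -0.33, "dz": 0, "rx": 0, "ry": 0, "rz": 0, "claw": 0.3},
  ],
)

```text
time_s: 14.25
ee_pos: [0.4964, 0.1011, 0.1534]
eef_rot: [-3.141, 0.0, -0.127]
force: [-0.1, -0.3, 0.1]
grip_width: 0.0658
grip_force: 0.0
```

>>> step_arm(
  plan=[
    {"dx": 0, "dy": 0, "dz": 0, "rx": 0, "ry": 0, "rz": 0, "claw": 0.3},
    {"dx": 0, "dy": 0, "dz": 0.3, "rx": 0, "ry": 0, "rz": 0, "claw": 0.3},
    {"dx": 0, "dy": 0, "dz": 0.4, "rx": 0, "ry": 0, "rz": 0, "claw": 0.3},
    {"dx": 0, "dy": 0, "dz": 0.2, "rx": 0, "ry": 0, "rz": 0, "claw": 0.3},
    {"dx": 0, "dy": 0, "dz": 0.1, "rx": 0, "ry": 0, "rz": 0, "claw": 0.3},
    {"dx": 0, "dy": 0, "dz": 0, "rx": 0, "ry": 0, "rz": 0, "claw": 0.3},
    {"dx": 0, "dy": 0, "dz": 0, "rx": 0, "ry": 0, "rz": 0, "claw": 0.3},
  ],
)

```text
time_s: 14.95
ee_pos: [0.4976, 0.0985, 0.0544]
eef_rot: [-3.141, -0.001, -0.128]
force: [-0.9, 0.3, 0.8]
grip_width: 0.0659
grip_force: 0.0
```

>>> step_arm(
  plan=[
    {"dx": 0, "dy": 0, "dz": 0, "rx": 0, "ry": 0, "rz": 0, "claw": 1},
    {"dx": 0, "dy": 0, "dz": 0, "rx": 0, "ry": 0, "rz": 0, "claw": 1},
    {"dx": 0, "dy": 0, "dz": 0, "rx": 0, "ry": 0, "rz": 0, "claw": 1},
    {"dx": 0, "dy": 0, "dz": 0, "rx": 0, "ry": 0, "rz": 0, "claw": 1},
    {"dx": 0, "dy": 0, "dz": -0.1, "rx": 0, "ry": 0, "rz": 0, "claw": 1},
    {"dx": 0, "dy": 0, "dz": -0.3, "rx": 0, "ry": 0, "rz": 0, "claw": 1},
    {"dx": 0, "dy": 0, "dz": -0.4, "rx": 0, "ry": 0, "rz": 0, "claw": 1},
    {"dx": 0, "dy": 0, "dz": -0.2, "rx": 0, "ry": 0, "rz": 0, "claw": 1},
    {"dx": 0, "dy": 0, "dz": 0, "rx": 0, "ry": 0, "rz": 0, "claw": 1},
  ],
)

```text
time_s: 15.85
ee_pos: [0.4982, 0.0989, 0.1566]
eef_rot: [-3.14, -0.005, -0.128]
force: [0.8, 0.6, -3.3]
grip_width: 0.05
grip_force: 20.0
```

>>> step_arm(
  plan=[
    {"dx": 0, "dy": 0.3, "dz": 0, "rx": 0, "ry": 0, "rz": 0, "claw": 1},
    {"dx": 0, "dy": 0.45, "dz": 0, "rx": 0, "ry": 0, "rz": 0, "claw": 1},
    {"dx": 0, "dy": 0.45, "dz": 0, "rx": 0, "ry": 0, "rz": 0, "claw": 1},
    {"dx": 0, "dy": 0.45, "dz": 0, "rx": 0, "ry": 0, "rz": 0, "claw": 1},
    {"dx": 0, "dy": 0.45, "dz": 0, "rx": 0, "ry": 0, "rz": 0, "claw": 1},
    {"dx": 0, "dy": 0.45, "dz": 0, "rx": 0, "ry": 0, "rz": 0, "claw": 1},
    {"dx": 0.39, "dy": 0.3, "dz": 0, "rx": 0, "ry": 0, "rz": 0, "claw": 1},
    {"dx": 0.39, "dy": 0.3, "dz": 0, "rx": 0, "ry": 0, "rz": 0, "claw": 1},
    {"dx": 0.39, "dy": 0.3, "dz": 0, "rx": 0, "ry": 0, "rz": 0, "claw": 1},
    {"dx": 0.39, "dy": 0.3, "dz": 0, "rx": 0, "ry": 0, "rz": 0, "claw": 1},
  ],
)

```text
time_s: 16.85
ee_pos: [0.6046, -0.2944, 0.1518]
eef_rot: [-3.141, 0.002, -0.128]
force: [1.2, 0.4, -0.5]
grip_width: 0.0497
grip_force: 20.0
```

>>> step_arm(
  plan=[
    {"dx": 0, "dy": 0.3, "dz": 0, "rx": 0, "ry": 0, "rz": 0, "claw": 1},
    {"dx": 0, "dy": 0.175, "dz": 0, "rx": 0, "ry": 0, "rz": 0, "claw": 1},
    {"dx": 0, "dy": 0, "dz": 0.2, "rx": 0, "ry": 0, "rz": 0, "claw": 1},
    {"dx": 0, "dy": 0, "dz": 0.3, "rx": 0, "ry": 0, "rz": 0, "claw": 1},
    {"dx": 0, "dy": 0, "dz": 0.3, "rx": 0, "ry": 0, "rz": 0, "claw": 1},
    {"dx": 0, "dy": 0, "dz": 0.2, "rx": 0, "ry": 0, "rz": 0, "claw": 1},
    {"dx": 0, "dy": 0, "dz": 0.07, "rx": 0, "ry": 0, "rz": 0, "claw": 1},
    {"dx": 0, "dy": 0, "dz": 0.03, "rx": 0, "ry": 0, "rz": 0, "claw": 1},
    {"dx": 0, "dy": 0, "dz": 0.014, "rx": 0, "ry": 0, "rz": 0, "claw": 1},
    {"dx": 0, "dy": 0, "dz": 0, "rx": 0, "ry": 0, "rz": 0, "claw": 1},
  ],
)

```text
time_s: 17.85
ee_pos: [0.5983, -0.3404, 0.0431]
eef_rot: [3.141, -0.001, -0.128]
force: [-0.6, 0.1, -1.8]
grip_width: 0.0495
grip_force: 20.0
```

>>> step_arm(
  plan=[
    {"dx": 0, "dy": 0, "dz": 0, "rx": 0, "ry": 0, "rz": 0, "claw": 0.3},
    {"dx": 0, "dy": 0, "dz": 0, "rx": 0, "ry": 0, "rz": 0, "claw": 0.3},
    {"dx": 0, "dy": 0, "dz": 0, "rx": 0, "ry": 0, "rz": 0, "claw": 0.3},
    {"dx": 0, "dy": 0, "dz": -0.1, "rx": 0, "ry": 0, "rz": 0, "claw": 0.3},
    {"dx": 0, "dy": 0, "dz": -0.3, "rx": 0, "ry": 0, "rz": 0, "claw": 0.3},
    {"dx": 0, "dy": 0, "dz": -0.4, "rx": 0, "ry": 0, "rz": 0, "claw": 0.3},
    {"dx": 0, "dy": 0, "dz": -0.314, "rx": 0, "ry": 0, "rz": 0, "claw": 0.3},
  ],
)

```text
time_s: 18.55
ee_pos: [0.5982, -0.3403, 0.1567]
eef_rot: [3.141, -0.002, -0.128]
force: [0.3, -0.1, 0.3]
grip_width: 0.0655
grip_force: 0.0
```

>>> step_arm(
  plan=[
    {"dx": -0.195, "dy": -0.42, "dz": -0.09, "rx": 0, "ry": 0, "rz": 0, "claw": 0.3},
    {"dx": -0.195, "dy": -0.42, "dz": -0.09, "rx": 0, "ry": 0, "rz": 0, "claw": 0.3},
    {"dx": -0.195, "dy": -0.42, "dz": -0.09, "rx": 0, "ry": 0, "rz": 0, "claw": 0.3},
    {"dx": -0.195, "dy": -0.42, "dz": -0.09, "rx": 0, "ry": 0, "rz": 0, "claw": 0.3},
    {"dx": -0.195, "dy": -0.42, "dz": -0.09, "rx": 0, "ry": 0, "rz": 0, "claw": 0.3},
    {"dx": -0.195, "dy": -0.42, "dz": -0.09, "rx": 0, "ry": 0, "rz": 0, "claw": 0.3},
    {"dx": -0.195, "dy": -0.42, "dz": -0.09, "rx": 0, "ry": 0, "rz": 0, "claw": 0.3},
    {"dx": -0.195, "dy": -0.42, "dz": -0.07, "rx": 0, "ry": 0, "rz": 0, "claw": 0.3},
    {"dx": 0, "dy": 0, "dz": 0, "rx": 0, "ry": 0, "rz": 0, "claw": 0.3},
    {"dx": 0, "dy": 0, "dz": 0, "rx": 0, "ry": 0, "rz": 0, "claw": 0.3},
  ],
)

```text
time_s: 19.55
ee_pos: [0.4861, 0.0135, 0.2245]
eef_rot: [-3.142, -0.002, -0.126]
force: [0.4, -0.8, -0.0]
grip_width: 0.0654
grip_force: 0.0
```

```bash
cat > coast.py <<'E'
from h import *
def coasters(p,z=.016):
    hsv=cv2.cvtColor(p['img'],cv2.COLOR_RGB2HSV); P=cloud(p)
    box=(np.abs(P[...,2]-z)<.01)&(P[...,0]>.43)&(P[...,0]<.55)&(np.abs(P[...,1]-.02)<.16)
    out={}
    for n,(lo,hi) in {'blue':(105,125),'red':(172,8),'yel':(22,35)}.items():
        H=hsv[...,0]; h=(H>=lo)&(H<=hi) if lo<hi else (H>=lo)|(H<=hi)
        m=(h&(hsv[...,1]>130)&box).astype(np.uint8)
        k=cv2.connectedComponentsWithStats(m); i=1+k[2][1:,4].argmax() if k[0]>1 else None
        if i is None: print(n,'none'); continue
        c=max(cv2.findContours((k[1]==i).astype(np.uint8),0,1)[0],key=len)[:,0].astype(float)
        w=world(p,c,z)[:,:2].astype(np.float32); cc,r=cv2.minEnclosingCircle(w)
        e=cv2.fitEllipse(w); out[n]=e[0]
        print(n,k[2][i,4],'enc',np.round(cc,4),round(r,4),'ell',np.round(e[0],4),np.round(e[1],4),'z',np.round(np.median(P[...,2][k[1]==i]),4))
    return out
E
python3 - <<'E'
from coast import *
from meas import cloudin
m,s=avg(5); print(np.round(m,4),np.round(s,4))
p,o=wrist(); save(p,'w3'); coasters(p)
T=viewer.camera('top'); S=viewer.camera('scene'); print('top'); coasters(T); save(T,'t3'); print('scene'); coasters(S)
for nm,q in (('w',p),('t',T),('s',S)):
    P=cloud(q); k=(np.abs(P[...,2]-.067)<.006)&(np.hypot(P[...,0]-.552,P[...,1]-.0165)<.11)
    n_,lab=cv2.connectedComponents(k.astype(np.uint8)); i=np.bincount(lab[lab>0]).argmax()
    c=max(cv2.findContours((lab==i).astype(np.uint8),0,1)[0],key=len)[:,0].astype(float)
    print(nm,'box',cv2.minAreaRect(world(q,c,.067)[:,:2].astype(np.float32)),np.median(P[lab==i][:,2]))
P=cloud(T)
for n,c in {'yel':(.4405,-.3205),'red':(.52,-.33),'blue':(.598,-.3395)}.items():
    k=cloudin(P,c,.05,.072,.088); print(n,np.round(cv2.minEnclosingCircle(P[k][:,:2].astype(np.float32)),4) if 0 else [np.round(x,4) for x in cv2.minEnclosingCircle(P[k][:,:2].astype(np.float32))])
E
```

```text
[ 0.4862  0.0125  0.2238 -0.1279] [0.0001 0.0006 0.0004 0.0012]
blue 2336 enc [0.4969 0.0995] 0.0327 ell [0.4969 0.0992] [0.0636 0.0639] z 0.014
red 2352 enc [0.4869 0.0228] 0.0327 ell [0.4869 0.0228] [0.0637 0.0641] z 0.0141
yel 2417 enc [ 0.4769 -0.0538] 0.0333 ell [ 0.4767 -0.0538] [0.0646 0.0651] z 0.0142
top
blue 5 enc [0.4687 0.0899] 0.0036 ell [0.4575 0.5287] [0.0027 1.4673] z 0.0153
red 42 enc [0.4629 0.0242] 0.021 ell [0.3684 0.0283] [0.113  0.1765] z 0.0155
yel 5 enc [ 0.4516 -0.0363] 0.0032 ell [ 0.4657 -0.0223] [0.0015 0.8769] z 0.0132
scene
blue 86 enc [0.4866 0.099 ] 0.0299 ell [0.4794 0.1   ] [0.0211 0.061 ] z 0.0143
red 107 enc [0.4751 0.0242] 0.0297 ell [0.4694 0.0246] [0.0242 0.0596] z 0.0144
yel 184 enc [ 0.4776 -0.0559] 0.0336 ell [ 0.4671 -0.0593] [0.0388 0.0686] z 0.0149
w box ((0.5519276261329651, 0.017004288733005524), (0.18762992322444916, 0.04939906671643257), 81.49732971191406) 0.0651039705724523
t box ((0.5564978718757629, -0.07891757041215897), (0.008534510619938374, 2.4410837795585394e-08), 1.0344970226287842) 0.0674769163773435
s box ((0.5558918714523315, 0.013544268906116486), (0.19124305248260498, 0.05494765192270279), 81.34678649902344) 0.06591709311797447
yel [array([ 0.4379, -0.3207]), np.float64(0.0253)]
red [array([ 0.5194, -0.3311]), np.float64(0.0251)]
blue [array([ 0.5964, -0.3407]), np.float64(0.0257)]
```

View pics/w3.png

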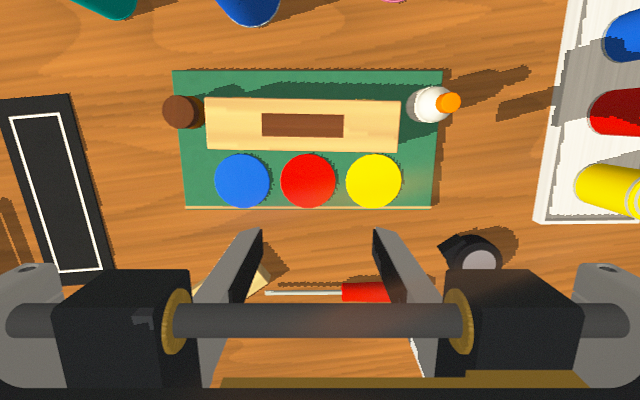

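The coasters show bare at (242,181), (308,181) and (373,181). The box is at (302,124) and the three tins are in the tray, upright. I now turn across the box and go to grip it.

>>> step_arm(
  plan=[
    {"dx": 0, "dy": 0, "dz": 0, "rx": 0, "ry": 0, "rz": -0.09, "claw": 0.25},
    {"dx": 0, "dy": 0, "dz": 0, "rx": 0, "ry": 0, "rz": -0.09, "claw": 0.25},
    {"dx": 0, "dy": 0, "dz": 0, "rx": 0, "ry": 0, "rz": -0.09, "claw": 0.25},
    {"dx": 0, "dy": 0, "dz": 0, "rx": 0, "ry": 0, "rz": -0.09, "claw": 0.25},
    {"dx": 0, "dy": 0, "dz": 0, "rx": 0, "ry": 0, "rz": -0.09, "claw": 0.25},
    {"dx": 0, "dy": 0, "dz": 0, "rx": 0, "ry": 0, "rz": -0.09, "claw": 0.25},
    {"dx": 0, "dy": 0, "dz": 0, "rx": 0, "ry": 0, "rz": -0.09, "claw": 0.25},
    {"dx": 0, "dy": 0, "dz": 0, "rx": 0, "ry": 0, "rz": -0.09, "claw": 0.25},
    {"dx": 0, "dy": 0, "dz": 0, "rx": 0, "ry": 0, "rz": -0.09, "claw": 0.25},
    {"dx": 0, "dy": 0, "dz": 0, "rx": 0, "ry": 0, "rz": -0.09, "claw": 0.25},
  ],
  grip_force=30,
)

```text
time_s: 20.95
ee_pos: [0.4861, 0.0127, 0.2233]
eef_rot: [-3.141, 0.0, 1.291]
force: [0.6, 0.3, -0.7]
grip_width: 0.0706
grip_force: 0.0
```

>>> step_arm(
  plan=[
    {"dx": 0, "dy": 0, "dz": 0, "rx": 0, "ry": 0, "rz": -0.087, "claw": 0.25},
    {"dx": 0.069, "dy": 0.32, "dz": 0, "rx": 0, "ry": 0, "rz": 0, "claw": 0.25},
    {"dx": 0.069, "dy": 0.317, "dz": 0, "rx": 0, "ry": 0, "rz": 0, "claw": 0.25},
    {"dx": 0, "dy": 0, "dz": 0.3, "rx": 0, "ry": 0, "rz": 0, "claw": 0.25},
    {"dx": 0, "dy": 0, "dz": 0.45, "rx": 0, "ry": 0, "rz": 0, "claw": 0.25},
    {"dx": 0, "dy": 0, "dz": 0.25, "rx": 0, "ry": 0, "rz": 0, "claw": 0.25},
    {"dx": 0, "dy": 0, "dz": 0, "rx": 0, "ry": 0, "rz": 0, "claw": 0.25},
    {"dx": 0, "dy": 0, "dz": 0, "rx": 0, "ry": 0, "rz": 0, "claw": 0.25},
    {"dx": 0, "dy": 0, "dz": 0, "rx": 0, "ry": 0, "rz": 0, "claw": 0.25},
  ],
)

```text
time_s: 21.85
ee_pos: [0.552, 0.0171, 0.1254]
eef_rot: [3.139, -0.0, 1.422]
force: [0.4, 0.2, -0.4]
grip_width: 0.0709
grip_force: 0.0
```

>>> step_arm(
  plan=[
    {"dx": 0, "dy": 0, "dz": 0.3, "rx": 0, "ry": 0, "rz": 0, "claw": 0.25},
    {"dx": 0, "dy": 0, "dz": 0.3, "rx": 0, "ry": 0, "rz": 0, "claw": 0.25},
    {"dx": 0, "dy": 0, "dz": 0.18, "rx": 0, "ry": 0, "rz": 0, "claw": 0.25},
    {"dx": 0, "dy": 0, "dz": 0.05, "rx": 0, "ry": 0, "rz": 0, "claw": 0.25},
    {"dx": 0, "dy": 0, "dz": 0, "rx": 0, "ry": 0, "rz": 0, "claw": 0.25},
    {"dx": 0, "dy": 0, "dz": 0, "rx": 0, "ry": 0, "rz": 0, "claw": 1},
    {"dx": 0, "dy": 0, "dz": 0, "rx": 0, "ry": 0, "rz": 0, "claw": 1},
    {"dx": 0, "dy": 0, "dz": 0, "rx": 0, "ry": 0, "rz": 0, "claw": 1},
    {"dx": 0, "dy": 0, "dz": 0, "rx": 0, "ry": 0, "rz": 0, "claw": 1},
  ],
)

```text
time_s: 22.75
ee_pos: [0.5516, 0.0171, 0.0414]
eef_rot: [3.14, -0.0, 1.423]
force: [-1.0, -0.6, 7.0]
grip_width: 0.0501
grip_force: 30.0
```

>>> step_arm(
  plan=[
    {"dx": 0, "dy": 0, "dz": -0.1, "rx": 0, "ry": 0, "rz": 0, "claw": 1},
    {"dx": 0, "dy": 0, "dz": -0.3, "rx": 0, "ry": 0, "rz": 0, "claw": 1},
    {"dx": 0, "dy": 0, "dz": -0.4, "rx": 0, "ry": 0, "rz": 0, "claw": 1},
    {"dx": 0, "dy": 0, "dz": -0.4, "rx": 0, "ry": 0, "rz": 0, "claw": 1},
    {"dx": 0, "dy": 0, "dz": -0.1, "rx": 0, "ry": 0, "rz": 0, "claw": 1},
    {"dx": 0, "dy": 0, "dz": 0, "rx": 0, "ry": 0, "rz": 0, "claw": 1},
    {"dx": 0, "dy": 0, "dz": 0, "rx": 0, "ry": 0, "rz": 0, "claw": 1},
  ],
)

```text
time_s: 23.45
ee_pos: [0.5503, 0.0172, 0.1688]
eef_rot: [-3.139, 0.0, 1.423]
force: [0.4, 0.5, -2.4]
grip_width: 0.0501
grip_force: 30.0
```

>>> step_arm(
  plan=[
    {"dx": 0.3, "dy": -0.095, "dz": 0, "rx": 0, "ry": 0, "rz": 0, "claw": 1},
    {"dx": 0.45, "dy": -0.14, "dz": 0, "rx": 0, "ry": 0, "rz": 0, "claw": 1},
    {"dx": 0.45, "dy": -0.14, "dz": 0, "rx": 0, "ry": 0, "rz": 0, "claw": 1},
    {"dx": 0.45, "dy": -0.14, "dz": 0, "rx": 0, "ry": 0, "rz": 0, "claw": 1},
    {"dx": 0.45, "dy": -0.14, "dz": 0, "rx": 0, "ry": 0, "rz": 0, "claw": 1},
    {"dx": 0.45, "dy": -0.14, "dz": 0, "rx": 0, "ry": 0, "rz": 0, "claw": 1},
    {"dx": 0.3, "dy": -0.1, "dz": 0, "rx": 0, "ry": 0, "rz": 0, "claw": 1},
    {"dx": 0.195, "dy": -0.055, "dz": 0, "rx": 0, "ry": 0, "rz": 0, "claw": 1},
  ],
)

```text
time_s: 24.25
ee_pos: [0.5005, 0.3343, 0.1678]
eef_rot: [-3.138, 0.002, 1.425]
force: [-0.2, -0.2, -2.7]
grip_width: 0.0501
grip_force: 30.0
```

>>> step_arm(
  plan=[
    {"dx": 0, "dy": 0, "dz": 0, "rx": 0, "ry": 0, "rz": 0.093, "claw": 1},
    {"dx": 0, "dy": 0, "dz": 0, "rx": 0, "ry": 0, "rz": 0.093, "claw": 1},
    {"dx": 0, "dy": 0, "dz": 0, "rx": 0, "ry": 0, "rz": 0.093, "claw": 1},
    {"dx": 0, "dy": 0, "dz": 0, "rx": 0, "ry": 0, "rz": 0.093, "claw": 1},
    {"dx": 0, "dy": 0, "dz": 0, "rx": 0, "ry": 0, "rz": 0.093, "claw": 1},
    {"dx": 0, "dy": 0, "dz": 0, "rx": 0, "ry": 0, "rz": 0.093, "claw": 1},
    {"dx": 0, "dy": 0, "dz": 0, "rx": 0, "ry": 0, "rz": 0.093, "claw": 1},
    {"dx": 0, "dy": 0, "dz": 0, "rx": 0, "ry": 0, "rz": 0.093, "claw": 1},
    {"dx": 0, "dy": 0, "dz": 0, "rx": 0, "ry": 0, "rz": 0.093, "claw": 1},
    {"dx": 0, "dy": 0, "dz": 0, "rx": 0, "ry": 0, "rz": 0.093, "claw": 1},
  ],
)

```text
time_s: 25.25
ee_pos: [0.5014, 0.3319, 0.1678]
eef_rot: [3.139, 0.003, -0.044]
force: [0.2, 0.6, -3.5]
grip_width: 0.0499
grip_force: 30.0
```

```bash
python3 - <<'E'
from coast import *
m,s=avg(6); print(np.round(m,4),np.round(s,4))
p,o=wrist(); save(p,'w4'); T=viewer.camera('top'); save(T,'t4'); coasters(T)
# white outline and mat from the wrist, plane z=.003
for nm,q in (('w',p),('t',T)):
    P=cloud(q); hsv=cv2.cvtColor(q['img'],cv2.COLOR_RGB2HSV)
    b=(np.abs(P[...,2])<.02)&(np.hypot(P[...,0]-.503,P[...,1]-.332)<.145)
    for n,k in (('dark',b&(hsv[...,2]<75)),('white',b&(hsv[...,1]<70)&(hsv[...,2]>120))):
        c=np.argwhere(k)[:,::-1].astype(float)
        if len(c)>20:
            w=world(q,c,.003)[:,:2]; r=cv2.minAreaRect(w.astype(np.float32)); print(nm,n,len(c),np.round(r[0],4),np.round(r[1],4),round(r[2],2))
# box in hand: top and bottom height
P=cloud(T); k=(P[...,2]>.17)&(P[...,2]<.22)&(np.hypot(P[...,0]-.503,P[...,1]-.332)<.12); print('boxtop pts',k.sum())
E
```

```text
[ 0.5015  0.332   0.1684 -0.0403] [0.0001 0.0001 0.0005 0.0071]
blue 689 enc [0.4968 0.0995] 0.0328 ell [0.4971 0.0995] [0.062  0.0639] z 0.0161
red 700 enc [0.4868 0.0221] 0.0329 ell [0.4866 0.0223] [0.0633 0.0634] z 0.0159
yel 683 enc [ 0.477  -0.0548] 0.0325 ell [ 0.4765 -0.0552] [0.0622 0.063 ] z 0.0159
t dark 2189 [0.5043 0.3657] [0.16   0.2368] 88.65
t white 345 [0.5039 0.3265] [0.0528 0.2029] 88.07
boxtop pts 1216
```

View pics/w4.png

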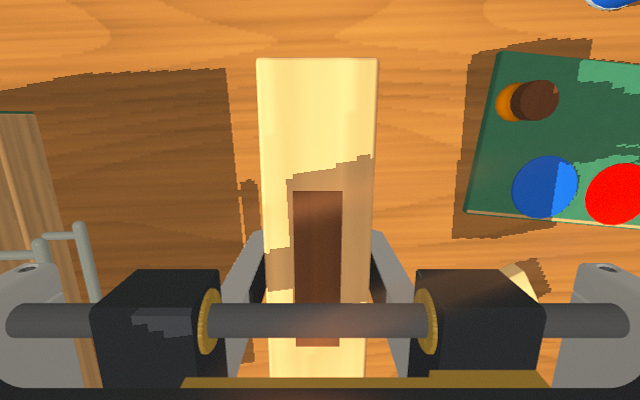

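```bash
python3 - <<'E'
from h import *
T=viewer.camera('top'); p,o=wrist(); print(np.round(o['ee_pos'],4),np.round(o['eef_rot'],4))
img=cv2.imread('pics/top0.png')[...,::-1]; hsv=cv2.cvtColor(np.ascontiguousarray(img),cv2.COLOR_RGB2HSV)
roi=np.zeros(hsv.shape[:2],bool); roi[190:315,125:192]=1
dark=cv2.morphologyEx((roi&(hsv[...,2]<75)).astype(np.uint8),cv2.MORPH_CLOSE,np.ones((7,7)))
k=cv2.connectedComponentsWithStats(dark); i=1+k[2][1:,4].argmax()
c=np.argwhere(k[1]==i)[:,::-1].astype(float); r=cv2.minAreaRect(world(T,c,.003)[:,:2].astype(np.float32)); print('mat',r, world(T,c,.003)[:,:2].mean(0))
ins=cv2.erode((k[1]==i).astype(np.uint8),np.ones((5,5)))>0
w=ins&(hsv[...,2]>110); c=np.argwhere(w)[:,::-1].astype(float); W=world(T,c,.003)[:,:2]; print('outline',cv2.minAreaRect(W.astype(np.float32)),W.mean(0))
for nm,q in (('t',T),('w',p)):
    P=cloud(q); z=.197
    k=(np.abs(P[...,2]-z)<.012)&(np.abs(P[...,1]-.332)<.04)&(np.abs(P[...,0]-.503)<.13)
    h=cv2.cvtColor(q['img'],cv2.COLOR_RGB2HSV); k&=(h[...,0]<30)&(h[...,1]>40)&(h[...,2]>120)
    Q=P[k]; print(nm,k.sum(),np.round(np.percentile(Q,[1,50,99],axis=0),4).tolist())
    if len(Q): print(cv2.minAreaRect(Q[:,:2].astype(np.float32)))
E
```

```text
[0.502  0.3323 0.1702] [ 3.1414e+00  2.0000e-04 -3.6600e-02]
mat ((0.5037108063697815, 0.331082284450531), (0.08941832184791565, 0.23728857934474945), 87.33720397949219) [0.50129929 0.3314554 ]
outline ((0.5041083693504333, 0.3322966992855072), (0.06268125027418137, 0.2025308459997177), 87.53919219970703) [0.50349617 0.33227085]
t 919 [[0.4371, 0.3037, 0.1895], [0.5655, 0.3247, 0.1954], [0.5958, 0.3529, 0.1994]]
((0.5139976739883423, 0.3304997980594635), (0.050893526524305344, 0.166483074426651), 87.83946228027344)
w 27332 [[0.4453, 0.3053, 0.1921], [0.5506, 0.3301, 0.1938], [0.5965, 0.3559, 0.1953]]
((0.5195572376251221, 0.331215500831604), (0.07441166043281555, 0.15624606609344482), 88.20486450195312)
```

View pics/t4.png

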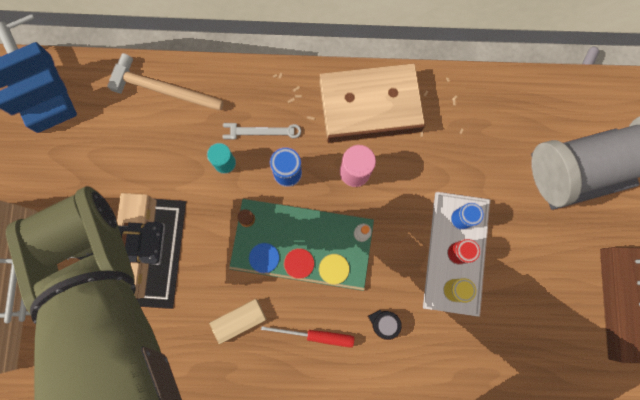

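The box in hand is aligned over the mat and its far end at x≈0.597 agrees with the TCP. The board shows bare coasters and an undisturbed glue bottle at (363,232), and the three tins stand in the tray. I lower the box.

>>> step_arm(
  plan=[
    {"dx": 0.018, "dy": 0.003, "dz": 0.2, "rx": 0, "ry": 0, "rz": 0.004, "claw": 1},
    {"dx": 0, "dy": 0, "dz": 0.4, "rx": 0, "ry": 0, "rz": 0, "claw": 1},
    {"dx": 0, "dy": 0, "dz": 0.4, "rx": 0, "ry": 0, "rz": 0, "claw": 1},
    {"dx": 0, "dy": 0, "dz": 0.2, "rx": 0, "ry": 0, "rz": 0, "claw": 1},
    {"dx": 0, "dy": 0, "dz": 0.1, "rx": 0, "ry": 0, "rz": 0, "claw": 1},
    {"dx": 0, "dy": 0, "dz": 0.05, "rx": 0, "ry": 0, "rz": 0, "claw": 1},
    {"dx": 0, "dy": 0, "dz": 0, "rx": 0, "ry": 0, "rz": 0, "claw": 1},
    {"dx": 0, "dy": 0, "dz": 0, "rx": 0, "ry": 0, "rz": 0, "claw": 1},
    {"dx": 0, "dy": 0, "dz": 0, "rx": 0, "ry": 0, "rz": 0, "claw": 1},
  ],
)

```text
time_s: 26.65
ee_pos: [0.5044, 0.3323, 0.0366]
eef_rot: [-3.141, -0.002, -0.044]
force: [-0.0, -0.4, -2.9]
grip_width: 0.0497
grip_force: 30.0
```

>>> step_arm(
  plan=[
    {"dx": -0.005, "dy": 0, "dz": 0.025, "rx": 0, "ry": 0, "rz": 0, "claw": 1},
    {"dx": 0, "dy": 0, "dz": 0.01, "rx": 0, "ry": 0, "rz": 0, "claw": 1},
    {"dx": 0, "dy": 0, "dz": 0, "rx": 0, "ry": 0, "rz": 0, "claw": 1},
    {"dx": 0, "dy": 0, "dz": 0, "rx": 0, "ry": 0, "rz": 0, "claw": 1},
    {"dx": 0, "dy": 0, "dz": 0, "rx": 0, "ry": 0, "rz": 0, "claw": 1},
  ],
)

```text
time_s: 27.15
ee_pos: [0.5034, 0.3321, 0.0324]
eef_rot: [-3.141, -0.0, -0.044]
force: [-3.2, -0.5, 5.8]
grip_width: 0.0501
grip_force: 30.0
```

>>> step_arm(
  plan=[
    {"dx": 0, "dy": 0, "dz": 0, "rx": 0, "ry": 0, "rz": 0, "claw": 0.25},
    {"dx": 0, "dy": 0, "dz": 0, "rx": 0, "ry": 0, "rz": 0, "claw": 0.25},
    {"dx": 0, "dy": 0, "dz": 0, "rx": 0, "ry": 0, "rz": 0, "claw": 0.25},
    {"dx": 0, "dy": 0, "dz": -0.1, "rx": 0, "ry": 0, "rz": 0, "claw": 0.25},
    {"dx": 0, "dy": 0, "dz": -0.4, "rx": 0, "ry": 0, "rz": 0, "claw": 0.25},
    {"dx": 0, "dy": 0, "dz": -0.4, "rx": 0, "ry": 0, "rz": 0, "claw": 0.25},
    {"dx": 0, "dy": 0, "dz": -0.3, "rx": 0, "ry": 0, "rz": 0, "claw": 0.25},
  ],
)

```text
time_s: 27.85
ee_pos: [0.5037, 0.3322, 0.1553]
eef_rot: [-3.14, -0.002, -0.045]
force: [0.4, 0.5, -0.1]
grip_width: 0.0704
grip_force: 0.0
```

>>> step_arm(
  plan=[
    {"dx": -0.2, "dy": 0.4, "dz": -0.1, "rx": 0, "ry": 0, "rz": 0, "claw": 0.3},
    {"dx": -0.2, "dy": 0.4, "dz": -0.1, "rx": 0, "ry": 0, "rz": 0, "claw": 0.3},
    {"dx": -0.2, "dy": 0.4, "dz": -0.1, "rx": 0, "ry": 0, "rz": 0, "claw": 0.3},
    {"dx": 0, "dy": 0.4, "dz": 0, "rx": 0, "ry": 0, "rz": 0, "claw": 0.3},
    {"dx": 0, "dy": 0.4, "dz": 0, "rx": 0, "ry": 0, "rz": 0, "claw": 0.3},
    {"dx": 0, "dy": 0, "dz": 0, "rx": 0, "ry": 0, "rz": 0.0565, "claw": 0.3},
    {"dx": 0, "dy": 0, "dz": 0, "rx": 0, "ry": 0, "rz": 0, "claw": 0.3},
    {"dx": 0, "dy": 0, "dz": 0, "rx": 0, "ry": 0, "rz": 0, "claw": 0.3},
  ],
)

```text
time_s: 28.65
ee_pos: [0.4346, 0.1352, 0.1824]
eef_rot: [-3.141, -0.001, -0.131]
force: [0.1, 0.8, -0.6]
grip_width: 0.0658
grip_force: 0.0
```

```bash
python3 - <<'E'
from h import *
m,s=avg(5); print(np.round(m,4),np.round(s,4))
T=viewer.camera('top'); save(T,'t5'); S=viewer.camera('scene'); p,o=wrist(); save(p,'w5')
for nm,q in (('t',T),('s',S),('w',p)):
    P=cloud(q); k=(np.abs(P[...,2]-.058)<.006)&(np.hypot(P[...,0]-.503,P[...,1]-.332)<.12)
    if k.sum()>50: print(nm,k.sum(),cv2.minAreaRect(P[k][:,:2].astype(np.float32)),np.median(P[k][:,2]))
cv2.imwrite('pics/c5.png',cv2.resize(T['img'][190:315,120:200,::-1],None,fx=4.5,fy=4.5,interpolation=cv2.INTER_CUBIC))
P=cloud(T)
for n,c in {'yel':(.4405,-.3205),'red':(.52,-.33),'blue':(.598,-.3395)}.items():
    k=(np.hypot(P[...,0]-c[0],P[...,1]-c[1])<.05)&(P[...,2]>.072)&(P[...,2]<.088)
    if k.sum()>20: print(n,[np.round(x,4) for x in cv2.minEnclosingCircle(P[k][:,:2].astype(np.float32))])
E
```

```text
[ 0.4345  0.1354  0.1821 -0.1308] [0.0001 0.0001 0.0002 0.0003]
t 1942 ((0.5038447976112366, 0.3312760591506958), (0.05135544762015343, 0.18900445103645325), 87.00360107421875) 0.05810996247624915
s 669 ((0.5029082298278809, 0.3299640417098999), (0.0569731704890728, 0.19549071788787842), 88.29789733886719) 0.05652330301699367
w 12357 ((0.5037495493888855, 0.331097811460495), (0.052010152488946915, 0.1908762902021408), 87.40692901611328) 0.055937833748016835
yel [array([ 0.438 , -0.3208]), np.float64(0.0251)]
red [array([ 0.5193, -0.3313]), np.float64(0.0254)]
blue [array([ 0.5967, -0.3403]), np.float64(0.0252)]
```

View pics/c5.png

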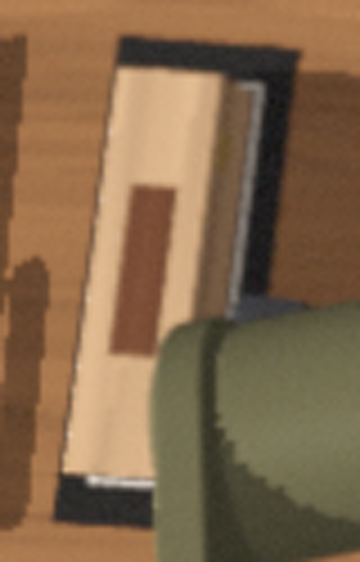

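The box lies within 1 mm of the outline's centre, at yaw 87.2° against 87.4°. Now the tins go back, blue first.

>>> step_arm(
  plan=[
    {"dx": 0.2, "dy": 0.41, "dz": 0.02, "rx": 0, "ry": 0, "rz": 0, "claw": 0.3},
    {"dx": 0.2, "dy": 0.41, "dz": 0.02, "rx": 0, "ry": 0, "rz": 0, "claw": 0.3},
    {"dx": 0.2, "dy": 0.41, "dz": 0.02, "rx": 0, "ry": 0, "rz": 0, "claw": 0.3},
    {"dx": 0.2, "dy": 0.41, "dz": 0.02, "rx": 0, "ry": 0, "rz": 0, "claw": 0.3},
    {"dx": 0.2, "dy": 0.41, "dz": 0.02, "rx": 0, "ry": 0, "rz": 0, "claw": 0.3},
    {"dx": 0.2, "dy": 0.41, "dz": 0.02, "rx": 0, "ry": 0, "rz": 0, "claw": 0.3},
    {"dx": 0.2, "dy": 0.41, "dz": 0.02, "rx": 0, "ry": 0, "rz": 0, "claw": 0.3},
    {"dx": 0.2, "dy": 0.41, "dz": 0.02, "rx": 0, "ry": 0, "rz": 0, "claw": 0.3},
    {"dx": 0.2, "dy": 0.41, "dz": 0.02, "rx": 0, "ry": 0, "rz": 0, "claw": 0.3},
    {"dx": 0.2, "dy": 0.41, "dz": 0.02, "rx": 0, "ry": 0, "rz": 0, "claw": 0.3},
  ],
  grip_force=20,
)

```text
time_s: 30.05
ee_pos: [0.5786, -0.2998, 0.1617]
eef_rot: [-3.141, 0.0, -0.133]
force: [0.2, -0.2, 0.8]
grip_width: 0.0657
grip_force: 0.0
```

>>> step_arm(
  plan=[
    {"dx": 0.228, "dy": 0.408, "dz": 0, "rx": 0, "ry": 0, "rz": 0, "claw": 0.3},
    {"dx": 0, "dy": 0, "dz": 0, "rx": 0, "ry": 0, "rz": 0, "claw": 0.3},
    {"dx": 0, "dy": 0, "dz": 0.3, "rx": 0, "ry": 0, "rz": 0, "claw": 0.3},
    {"dx": 0, "dy": 0, "dz": 0.4, "rx": 0, "ry": 0, "rz": 0, "claw": 0.3},
    {"dx": 0, "dy": 0, "dz": 0.3, "rx": 0, "ry": 0, "rz": 0, "claw": 0.3},
    {"dx": 0, "dy": 0, "dz": 0.15, "rx": 0, "ry": 0, "rz": 0, "claw": 0.3},
    {"dx": 0, "dy": 0, "dz": 0.04, "rx": 0, "ry": 0, "rz": 0, "claw": 0.3},
    {"dx": 0, "dy": 0, "dz": 0, "rx": 0, "ry": 0, "rz": 0, "claw": 0.3},
    {"dx": 0, "dy": 0, "dz": 0, "rx": 0, "ry": 0, "rz": 0, "claw": 0.3},
    {"dx": 0, "dy": 0, "dz": 0, "rx": 0, "ry": 0, "rz": 0, "claw": 0.3},
  ],
)

```text
time_s: 31.05
ee_pos: [0.5961, -0.3418, 0.0446]
eef_rot: [3.141, -0.002, -0.133]
force: [0.4, 0.4, 0.8]
grip_width: 0.066
grip_force: 0.0
```

>>> step_arm(
  plan=[
    {"dx": 0, "dy": 0, "dz": 0, "rx": 0, "ry": 0, "rz": 0, "claw": 1},
    {"dx": 0, "dy": 0, "dz": 0, "rx": 0, "ry": 0, "rz": 0, "claw": 1},
    {"dx": 0, "dy": 0, "dz": 0, "rx": 0, "ry": 0, "rz": 0, "claw": 1},
    {"dx": 0, "dy": 0, "dz": 0, "rx": 0, "ry": 0, "rz": 0, "claw": 1},
    {"dx": 0, "dy": 0, "dz": -0.1, "rx": 0, "ry": 0, "rz": 0, "claw": 1},
    {"dx": 0, "dy": 0, "dz": -0.3, "rx": 0, "ry": 0, "rz": 0, "claw": 1},
    {"dx": 0, "dy": 0, "dz": -0.4, "rx": 0, "ry": 0, "rz": 0, "claw": 1},
    {"dx": 0, "dy": 0, "dz": -0.3, "rx": 0, "ry": 0, "rz": 0, "claw": 1},
    {"dx": 0, "dy": 0, "dz": -0.1, "rx": 0, "ry": 0, "rz": 0, "claw": 1},
    {"dx": 0, "dy": 0, "dz": 0, "rx": 0, "ry": 0, "rz": 0, "claw": 1},
  ],
)

```text
time_s: 32.05
ee_pos: [0.5957, -0.3417, 0.164]
eef_rot: [3.141, -0.002, -0.133]
force: [0.8, 0.5, -2.3]
grip_width: 0.0498
grip_force: 20.0
```

>>> step_arm(
  plan=[
    {"dx": -0.39, "dy": -0.3, "dz": 0, "rx": 0, "ry": 0, "rz": 0, "claw": 1},
    {"dx": -0.39, "dy": -0.3, "dz": 0, "rx": 0, "ry": 0, "rz": 0, "claw": 1},
    {"dx": -0.39, "dy": -0.3, "dz": 0, "rx": 0, "ry": 0, "rz": 0, "claw": 1},
    {"dx": -0.402, "dy": -0.292, "dz": 0, "rx": 0, "ry": 0, "rz": 0, "claw": 1},
    {"dx": 0, "dy": -0.45, "dz": 0, "rx": 0, "ry": 0, "rz": 0, "claw": 1},
    {"dx": 0, "dy": -0.45, "dz": 0, "rx": 0, "ry": 0, "rz": 0, "claw": 1},
    {"dx": 0, "dy": -0.45, "dz": 0, "rx": 0, "ry": 0, "rz": 0, "claw": 1},
    {"dx": 0, "dy": -0.45, "dz": 0, "rx": 0, "ry": 0, "rz": 0, "claw": 1},
    {"dx": 0, "dy": -0.45, "dz": 0, "rx": 0, "ry": 0, "rz": 0, "claw": 1},
    {"dx": 0, "dy": -0.45, "dz": 0, "rx": 0, "ry": 0, "rz": 0, "claw": 1},
  ],
)

```text
time_s: 33.05
ee_pos: [0.4904, 0.0669, 0.1611]
eef_rot: [3.141, 0.003, -0.133]
force: [-0.2, -0.9, -1.5]
grip_width: 0.0501
grip_force: 20.0
```

>>> step_arm(
  plan=[
    {"dx": 0, "dy": -0.2, "dz": 0, "rx": 0, "ry": 0, "rz": 0, "claw": 1},
    {"dx": 0, "dy": -0.15, "dz": 0, "rx": 0, "ry": 0, "rz": 0, "claw": 1},
    {"dx": 0, "dy": 0, "dz": 0, "rx": 0, "ry": 0, "rz": 0, "claw": 1},
    {"dx": 0, "dy": 0, "dz": 0.3, "rx": 0, "ry": 0, "rz": 0, "claw": 1},
    {"dx": 0, "dy": 0, "dz": 0.35, "rx": 0, "ry": 0, "rz": 0, "claw": 1},
    {"dx": 0, "dy": 0, "dz": 0.25, "rx": 0, "ry": 0, "rz": 0, "claw": 1},
    {"dx": 0, "dy": 0, "dz": 0.1, "rx": 0, "ry": 0, "rz": 0, "claw": 1},
    {"dx": 0, "dy": 0, "dz": 0, "rx": 0, "ry": 0, "rz": 0, "claw": 1},
    {"dx": 0, "dy": 0, "dz": 0, "rx": 0, "ry": 0, "rz": 0, "claw": 1},
    {"dx": 0, "dy": 0, "dz": 0, "rx": 0, "ry": 0, "rz": 0, "claw": 1},
  ],
)

```text
time_s: 34.05
ee_pos: [0.4967, 0.0997, 0.0642]
eef_rot: [-3.141, -0.002, -0.133]
force: [-1.2, -0.8, -1.7]
grip_width: 0.0498
grip_force: 20.0
```

>>> step_arm(
  plan=[
    {"dx": 0, "dy": 0, "dz": 0.055, "rx": 0, "ry": 0, "rz": 0, "claw": 1},
    {"dx": 0, "dy": 0, "dz": 0.018, "rx": 0, "ry": 0, "rz": 0, "claw": 1},
    {"dx": 0, "dy": 0, "dz": 0, "rx": 0, "ry": 0, "rz": 0, "claw": 1},
    {"dx": 0, "dy": 0, "dz": 0, "rx": 0, "ry": 0, "rz": 0, "claw": 1},
    {"dx": 0, "dy": 0, "dz": 0, "rx": 0, "ry": 0, "rz": 0, "claw": 1},
  ],
)

```text
time_s: 34.55
ee_pos: [0.4961, 0.0998, 0.0557]
eef_rot: [-3.142, -0.0, -0.133]
force: [-0.4, -0.5, -1.0]
grip_width: 0.0496
grip_force: 20.0
```

>>> step_arm(
  plan=[
    {"dx": 0, "dy": 0, "dz": 0.005, "rx": 0, "ry": 0, "rz": 0, "claw": 1},
    {"dx": 0, "dy": 0, "dz": 0, "rx": 0, "ry": 0, "rz": 0, "claw": 0.3},
    {"dx": 0, "dy": 0, "dz": 0, "rx": 0, "ry": 0, "rz": 0, "claw": 0.3},
    {"dx": 0, "dy": 0, "dz": 0, "rx": 0, "ry": 0, "rz": 0, "claw": 0.3},
    {"dx": 0, "dy": 0, "dz": -0.1, "rx": 0, "ry": 0, "rz": 0, "claw": 0.3},
    {"dx": 0, "dy": 0, "dz": -0.4, "rx": 0, "ry": 0, "rz": 0, "claw": 0.3},
    {"dx": 0, "dy": 0, "dz": -0.4, "rx": 0, "ry": 0, "rz": 0, "claw": 0.3},
    {"dx": 0, "dy": 0, "dz": -0.15, "rx": 0, "ry": 0, "rz": 0, "claw": 0.3},
  ],
)

```text
time_s: 35.35
ee_pos: [0.4972, 0.1, 0.1646]
eef_rot: [-3.14, -0.005, -0.133]
force: [-0.1, -0.5, -1.2]
grip_width: 0.0654
grip_force: 0.0
```

>>> step_arm(
  plan=[
    {"dx": 0.08, "dy": 0.424, "dz": 0, "rx": 0, "ry": 0, "rz": 0, "claw": 0.3},
    {"dx": 0.08, "dy": 0.424, "dz": 0, "rx": 0, "ry": 0, "rz": 0, "claw": 0.3},
    {"dx": 0.08, "dy": 0.424, "dz": 0, "rx": 0, "ry": 0, "rz": 0, "claw": 0.3},
    {"dx": 0.08, "dy": 0.424, "dz": 0, "rx": 0, "ry": 0, "rz": 0, "claw": 0.3},
    {"dx": 0.08, "dy": 0.424, "dz": 0, "rx": 0, "ry": 0, "rz": 0, "claw": 0.3},
    {"dx": 0.08, "dy": 0.424, "dz": 0, "rx": 0, "ry": 0, "rz": 0, "claw": 0.3},
    {"dx": 0.08, "dy": 0.424, "dz": 0, "rx": 0, "ry": 0, "rz": 0, "claw": 0.3},
    {"dx": 0.08, "dy": 0.424, "dz": 0, "rx": 0, "ry": 0, "rz": 0, "claw": 0.3},
    {"dx": 0.08, "dy": 0.424, "dz": 0, "rx": 0, "ry": 0, "rz": 0, "claw": 0.3},
    {"dx": 0.08, "dy": 0.424, "dz": 0, "rx": 0, "ry": 0, "rz": 0, "claw": 0.3},
  ],
)

```text
time_s: 36.35
ee_pos: [0.5188, -0.3329, 0.1611]
eef_rot: [3.141, -0.001, -0.133]
force: [0.4, -0.6, -0.5]
grip_width: 0.0657
grip_force: 0.0
```

>>> step_arm(
  plan=[
    {"dx": 0, "dy": 0, "dz": 0, "rx": 0, "ry": 0, "rz": 0, "claw": 0.3},
    {"dx": 0, "dy": 0, "dz": 0, "rx": 0, "ry": 0, "rz": 0, "claw": 0.3},
    {"dx": 0, "dy": 0, "dz": 0.3, "rx": 0, "ry": 0, "rz": 0, "claw": 0.3},
    {"dx": 0, "dy": 0, "dz": 0.4, "rx": 0, "ry": 0, "rz": 0, "claw": 0.3},
    {"dx": 0, "dy": 0, "dz": 0.3, "rx": 0, "ry": 0, "rz": 0, "claw": 0.3},
    {"dx": 0, "dy": 0, "dz": 0.12, "rx": 0, "ry": 0, "rz": 0, "claw": 0.3},
    {"dx": 0, "dy": 0, "dz": 0.03, "rx": 0, "ry": 0, "rz": 0, "claw": 0.3},
    {"dx": 0, "dy": 0, "dz": 0, "rx": 0, "ry": 0, "rz": 0, "claw": 0.3},
    {"dx": 0, "dy": 0, "dz": 0, "rx": 0, "ry": 0, "rz": 0, "claw": 0.3},
    {"dx": 0, "dy": 0, "dz": 0, "rx": 0, "ry": 0, "rz": 0, "claw": 0.3},
  ],
)

```text
time_s: 37.35
ee_pos: [0.5195, -0.3314, 0.0466]
eef_rot: [3.141, -0.002, -0.133]
force: [-0.4, -0.8, -0.3]
grip_width: 0.0654
grip_force: 0.0
```

>>> step_arm(
  plan=[
    {"dx": 0, "dy": 0, "dz": 0, "rx": 0, "ry": 0, "rz": 0, "claw": 1},
    {"dx": 0, "dy": 0, "dz": 0, "rx": 0, "ry": 0, "rz": 0, "claw": 1},
    {"dx": 0, "dy": 0, "dz": 0, "rx": 0, "ry": 0, "rz": 0, "claw": 1},
    {"dx": 0, "dy": 0, "dz": 0, "rx": 0, "ry": 0, "rz": 0, "claw": 1},
    {"dx": 0, "dy": 0, "dz": -0.1, "rx": 0, "ry": 0, "rz": 0, "claw": 1},
    {"dx": 0, "dy": 0, "dz": -0.3, "rx": 0, "ry": 0, "rz": 0, "claw": 1},
    {"dx": 0, "dy": 0, "dz": -0.4, "rx": 0, "ry": 0, "rz": 0, "claw": 1},
    {"dx": 0, "dy": 0, "dz": -0.3, "rx": 0, "ry": 0, "rz": 0, "claw": 1},
    {"dx": 0, "dy": 0, "dz": 0, "rx": 0, "ry": 0, "rz": 0, "claw": 1},
  ],
)

```text
time_s: 38.25
ee_pos: [0.5203, -0.332, 0.1601]
eef_rot: [3.138, -0.006, -0.133]
force: [-0.2, -0.0, -2.2]
grip_width: 0.0499
grip_force: 20.0
```

>>> step_arm(
  plan=[
    {"dx": -0.1, "dy": -0.3, "dz": 0, "rx": 0, "ry": 0, "rz": 0, "claw": 1},
    {"dx": -0.1, "dy": -0.45, "dz": 0, "rx": 0, "ry": 0, "rz": 0, "claw": 1},
    {"dx": -0.1, "dy": -0.45, "dz": 0, "rx": 0, "ry": 0, "rz": 0, "claw": 1},
    {"dx": -0.1, "dy": -0.45, "dz": 0, "rx": 0, "ry": 0, "rz": 0, "claw": 1},
    {"dx": -0.1, "dy": -0.45, "dz": 0, "rx": 0, "ry": 0, "rz": 0, "claw": 1},
    {"dx": -0.1, "dy": -0.45, "dz": 0, "rx": 0, "ry": 0, "rz": 0, "claw": 1},
    {"dx": -0.1, "dy": -0.45, "dz": 0, "rx": 0, "ry": 0, "rz": 0, "claw": 1},
    {"dx": -0.094, "dy": -0.3, "dz": 0, "rx": 0, "ry": 0, "rz": 0, "claw": 1},
    {"dx": 0, "dy": -0.162, "dz": 0, "rx": 0, "ry": 0, "rz": 0, "claw": 1},
    {"dx": 0, "dy": 0, "dz": 0, "rx": 0, "ry": 0, "rz": 0, "claw": 1},
  ],
)

```text
time_s: 39.25
ee_pos: [0.4857, 0.0243, 0.1544]
eef_rot: [-3.142, 0.001, -0.131]
force: [0.3, 0.1, -2.8]
grip_width: 0.0495
grip_force: 20.0
```

>>> step_arm(
  plan=[
    {"dx": 0, "dy": 0, "dz": 0.3, "rx": 0, "ry": 0, "rz": 0, "claw": 1},
    {"dx": 0, "dy": 0, "dz": 0.35, "rx": 0, "ry": 0, "rz": 0, "claw": 1},
    {"dx": 0, "dy": 0, "dz": 0.2, "rx": 0, "ry": 0, "rz": 0, "claw": 1},
    {"dx": 0, "dy": 0, "dz": 0.06, "rx": 0, "ry": 0, "rz": 0, "claw": 1},
    {"dx": 0, "dy": 0, "dz": 0, "rx": 0, "ry": 0, "rz": 0, "claw": 1},
    {"dx": 0, "dy": 0, "dz": 0, "rx": 0, "ry": 0, "rz": 0, "claw": 1},
    {"dx": 0, "dy": 0, "dz": 0, "rx": 0, "ry": 0, "rz": 0, "claw": 1},
  ],
)

```text
time_s: 39.95
ee_pos: [0.4869, 0.0224, 0.0652]
eef_rot: [-3.141, -0.002, -0.133]
force: [-0.2, 0.5, -3.0]
grip_width: 0.0495
grip_force: 20.0
```

>>> step_arm(
  plan=[
    {"dx": 0, "dy": 0, "dz": 0.05, "rx": 0, "ry": 0, "rz": 0, "claw": 1},
    {"dx": 0, "dy": 0, "dz": 0.018, "rx": 0, "ry": 0, "rz": 0, "claw": 1},
    {"dx": 0, "dy": 0, "dz": 0, "rx": 0, "ry": 0, "rz": 0, "claw": 1},
    {"dx": 0, "dy": 0, "dz": 0, "rx": 0, "ry": 0, "rz": 0, "claw": 1},
    {"dx": 0, "dy": 0, "dz": 0, "rx": 0, "ry": 0, "rz": 0, "claw": 1},
  ],
)

```text
time_s: 40.45
ee_pos: [0.4863, 0.0226, 0.0574]
eef_rot: [-3.142, -0.0, -0.133]
force: [0.7, -0.2, -1.1]
grip_width: 0.0497
grip_force: 20.0
```

>>> step_arm(
  plan=[
    {"dx": 0, "dy": 0, "dz": 0.005, "rx": 0, "ry": 0, "rz": 0, "claw": 1},
    {"dx": 0, "dy": 0, "dz": 0, "rx": 0, "ry": 0, "rz": 0, "claw": 0.3},
    {"dx": 0, "dy": 0, "dz": 0, "rx": 0, "ry": 0, "rz": 0, "claw": 0.3},
    {"dx": 0, "dy": 0, "dz": 0, "rx": 0, "ry": 0, "rz": 0, "claw": 0.3},
    {"dx": 0, "dy": 0, "dz": -0.1, "rx": 0, "ry": 0, "rz": 0, "claw": 0.3},
    {"dx": 0, "dy": 0, "dz": -0.4, "rx": 0, "ry": 0, "rz": 0, "claw": 0.3},
    {"dx": 0, "dy": 0, "dz": -0.4, "rx": 0, "ry": 0, "rz": 0, "claw": 0.3},
    {"dx": 0, "dy": 0, "dz": -0.15, "rx": 0, "ry": 0, "rz": 0, "claw": 0.3},
  ],
)

```text
time_s: 41.25
ee_pos: [0.4874, 0.0226, 0.1662]
eef_rot: [-3.141, -0.005, -0.133]
force: [0.7, 0.1, -0.0]
grip_width: 0.0658
grip_force: 0.0
```

>>> step_arm(
  plan=[
    {"dx": -0.028, "dy": 0.3, "dz": 0, "rx": 0, "ry": 0, "rz": 0, "claw": 0.3},
    {"dx": 0, "dy": 0.45, "dz": 0, "rx": 0, "ry": 0, "rz": 0, "claw": 0.3},
    {"dx": 0, "dy": 0.45, "dz": 0, "rx": 0, "ry": 0, "rz": 0, "claw": 0.3},
    {"dx": 0, "dy": 0.45, "dz": 0, "rx": 0, "ry": 0, "rz": 0, "claw": 0.3},
    {"dx": 0, "dy": 0.45, "dz": 0, "rx": 0, "ry": 0, "rz": 0, "claw": 0.3},
    {"dx": 0, "dy": 0.45, "dz": 0, "rx": 0, "ry": 0, "rz": 0, "claw": 0.3},
    {"dx": 0, "dy": 0.45, "dz": 0, "rx": 0, "ry": 0, "rz": 0, "claw": 0.3},
    {"dx": 0, "dy": 0.3, "dz": 0, "rx": 0, "ry": 0, "rz": 0, "claw": 0.3},
    {"dx": 0, "dy": 0.167, "dz": 0, "rx": 0, "ry": 0, "rz": 0, "claw": 0.3},
    {"dx": 0, "dy": 0, "dz": 0, "rx": 0, "ry": 0, "rz": 0, "claw": 0.3},
  ],
)

```text
time_s: 42.25
ee_pos: [0.4371, -0.3217, 0.162]
eef_rot: [3.142, -0.0, -0.135]
force: [-0.2, 0.4, -0.2]
grip_width: 0.0658
grip_force: 0.0
```

>>> step_arm(
  plan=[
    {"dx": 0, "dy": 0, "dz": 0, "rx": 0, "ry": 0, "rz": 0, "claw": 0.3},
    {"dx": 0, "dy": 0, "dz": 0.3, "rx": 0, "ry": 0, "rz": 0, "claw": 0.3},
    {"dx": 0, "dy": 0, "dz": 0.4, "rx": 0, "ry": 0, "rz": 0, "claw": 0.3},
    {"dx": 0, "dy": 0, "dz": 0.3, "rx": 0, "ry": 0, "rz": 0, "claw": 0.3},
    {"dx": 0, "dy": 0, "dz": 0.12, "rx": 0, "ry": 0, "rz": 0, "claw": 0.3},
    {"dx": 0, "dy": 0, "dz": 0.04, "rx": 0, "ry": 0, "rz": 0, "claw": 0.3},
    {"dx": 0, "dy": 0, "dz": 0, "rx": 0, "ry": 0, "rz": 0, "claw": 0.3},
    {"dx": 0, "dy": 0, "dz": 0, "rx": 0, "ry": 0, "rz": 0, "claw": 0.3},
    {"dx": 0, "dy": 0, "dz": 0, "rx": 0, "ry": 0, "rz": 0, "claw": 0.3},
  ],
)

```text
time_s: 43.15
ee_pos: [0.438, -0.321, 0.0471]
eef_rot: [3.141, -0.002, -0.133]
force: [-0.6, 0.3, 0.1]
grip_width: 0.0656
grip_force: 0.0
```

>>> step_arm(
  plan=[
    {"dx": 0, "dy": 0, "dz": 0, "rx": 0, "ry": 0, "rz": 0, "claw": 1},
    {"dx": 0, "dy": 0, "dz": 0, "rx": 0, "ry": 0, "rz": 0, "claw": 1},
    {"dx": 0, "dy": 0, "dz": 0, "rx": 0, "ry": 0, "rz": 0, "claw": 1},
    {"dx": 0, "dy": 0, "dz": 0, "rx": 0, "ry": 0, "rz": 0, "claw": 1},
    {"dx": 0, "dy": 0, "dz": -0.1, "rx": 0, "ry": 0, "rz": 0, "claw": 1},
    {"dx": 0, "dy": 0, "dz": -0.3, "rx": 0, "ry": 0, "rz": 0, "claw": 1},
    {"dx": 0, "dy": 0, "dz": -0.4, "rx": 0, "ry": 0, "rz": 0, "claw": 1},
    {"dx": 0, "dy": 0, "dz": -0.3, "rx": 0, "ry": 0, "rz": 0, "claw": 1},
    {"dx": 0, "dy": 0, "dz": 0, "rx": 0, "ry": 0, "rz": 0, "claw": 1},
  ],
)

```text
time_s: 44.05
ee_pos: [0.4386, -0.3216, 0.1602]
eef_rot: [3.138, -0.006, -0.133]
force: [0.6, -1.3, -3.2]
grip_width: 0.05
grip_force: 20.0
```

>>> step_arm(
  plan=[
    {"dx": 0.032, "dy": -0.3, "dz": 0, "rx": 0, "ry": 0, "rz": 0, "claw": 1},
    {"dx": 0, "dy": -0.45, "dz": 0, "rx": 0, "ry": 0, "rz": 0, "claw": 1},
    {"dx": 0, "dy": -0.45, "dz": 0, "rx": 0, "ry": 0, "rz": 0, "claw": 1},
    {"dx": 0, "dy": -0.45, "dz": 0, "rx": 0, "ry": 0, "rz": 0, "claw": 1},
    {"dx": 0, "dy": -0.45, "dz": 0, "rx": 0, "ry": 0, "rz": 0, "claw": 1},
    {"dx": 0, "dy": -0.4, "dz": 0, "rx": 0, "ry": 0, "rz": 0, "claw": 1},
    {"dx": 0, "dy": -0.188, "dz": 0, "rx": 0, "ry": 0, "rz": 0, "claw": 1},
    {"dx": 0, "dy": 0, "dz": 0, "rx": 0, "ry": 0, "rz": 0, "claw": 1},
    {"dx": 0, "dy": 0, "dz": 0, "rx": 0, "ry": 0, "rz": 0, "claw": 1},
  ],
)

```text
time_s: 44.95
ee_pos: [0.4759, -0.0547, 0.155]
eef_rot: [3.142, 0.001, -0.132]
force: [-0.0, -0.5, -2.3]
grip_width: 0.0496
grip_force: 20.0
```

>>> step_arm(
  plan=[
    {"dx": 0, "dy": 0, "dz": 0.3, "rx": 0, "ry": 0, "rz": 0, "claw": 1},
    {"dx": 0, "dy": 0, "dz": 0.35, "rx": 0, "ry": 0, "rz": 0, "claw": 1},
    {"dx": 0, "dy": 0, "dz": 0.2, "rx": 0, "ry": 0, "rz": 0, "claw": 1},
    {"dx": 0, "dy": 0, "dz": 0.06, "rx": 0, "ry": 0, "rz": 0, "claw": 1},
    {"dx": 0, "dy": 0, "dz": 0, "rx": 0, "ry": 0, "rz": 0, "claw": 1},
    {"dx": 0, "dy": 0, "dz": 0, "rx": 0, "ry": 0, "rz": 0, "claw": 1},
    {"dx": 0, "dy": 0, "dz": 0, "rx": 0, "ry": 0, "rz": 0, "claw": 1},
  ],
)

```text
time_s: 45.65
ee_pos: [0.4769, -0.055, 0.066]
eef_rot: [3.141, -0.002, -0.134]
force: [1.1, 0.6, -3.0]
grip_width: 0.0491
grip_force: 20.0
```

>>> step_arm(
  plan=[
    {"dx": 0, "dy": 0, "dz": 0.05, "rx": 0, "ry": 0, "rz": 0, "claw": 1},
    {"dx": 0, "dy": 0, "dz": 0.02, "rx": 0, "ry": 0, "rz": 0, "claw": 1},
    {"dx": 0, "dy": 0, "dz": 0, "rx": 0, "ry": 0, "rz": 0, "claw": 1},
    {"dx": 0, "dy": 0, "dz": 0, "rx": 0, "ry": 0, "rz": 0, "claw": 1},
    {"dx": 0, "dy": 0, "dz": 0, "rx": 0, "ry": 0, "rz": 0, "claw": 1},
  ],
)

```text
time_s: 46.15
ee_pos: [0.4765, -0.0546, 0.058]
eef_rot: [3.142, -0.001, -0.133]
force: [0.5, -0.3, 1.2]
grip_width: 0.0496
grip_force: 20.0
```

>>> step_arm(
  plan=[
    {"dx": 0, "dy": 0, "dz": 0.005, "rx": 0, "ry": 0, "rz": 0, "claw": 1},
    {"dx": 0, "dy": 0, "dz": 0, "rx": 0, "ry": 0, "rz": 0, "claw": 0.3},
    {"dx": 0, "dy": 0, "dz": 0, "rx": 0, "ry": 0, "rz": 0, "claw": 0.3},
    {"dx": 0, "dy": 0, "dz": 0, "rx": 0, "ry": 0, "rz": 0, "claw": 0.3},
    {"dx": 0, "dy": 0, "dz": -0.1, "rx": 0, "ry": 0, "rz": 0, "claw": 0.3},
    {"dx": 0, "dy": 0, "dz": -0.4, "rx": 0, "ry": 0, "rz": 0, "claw": 0.3},
    {"dx": 0, "dy": 0, "dz": -0.4, "rx": 0, "ry": 0, "rz": 0, "claw": 0.3},
    {"dx": 0, "dy": 0, "dz": -0.4, "rx": 0, "ry": 0, "rz": 0, "claw": 0.3},
    {"dx": 0, "dy": 0, "dz": -0.4, "rx": 0, "ry": 0, "rz": 0, "claw": 0.3},
  ],
)

```text
time_s: 47.05
ee_pos: [0.4759, -0.0546, 0.2298]
eef_rot: [3.142, -0.001, -0.133]
force: [0.4, 0.1, -0.1]
grip_width: 0.0655
grip_force: 0.0
```

>>> step_arm(
  plan=[
    {"dx": -0.2, "dy": 0.4, "dz": 0, "rx": 0, "ry": 0, "rz": 0, "claw": 0.3},
    {"dx": -0.2, "dy": 0.4, "dz": 0, "rx": 0, "ry": 0, "rz": 0, "claw": 0.3},
    {"dx": -0.2, "dy": 0.4, "dz": 0, "rx": 0, "ry": 0, "rz": 0, "claw": 0.3},
    {"dx": 0, "dy": 0.4, "dz": 0, "rx": 0, "ry": 0, "rz": 0, "claw": 0.3},
    {"dx": 0, "dy": 0.4, "dz": 0, "rx": 0, "ry": 0, "rz": 0, "claw": 0.3},
    {"dx": 0, "dy": 0, "dz": 0, "rx": 0, "ry": 0, "rz": 0, "claw": 0.3},
    {"dx": 0, "dy": 0, "dz": 0, "rx": 0, "ry": 0, "rz": 0, "claw": 0.3},
  ],
)

```text
time_s: 47.75
ee_pos: [0.39, -0.2451, 0.2277]
eef_rot: [-3.141, 0.0, -0.135]
force: [-0.1, 0.4, -0.1]
grip_width: 0.0661
grip_force: 0.0
```

```bash
python3 - <<'E'
from h import *
m,s=avg(5); print(np.round(m,4),np.round(s,4))
T=viewer.camera('top'); save(T,'t6'); S=viewer.camera('scene'); save(S,'s6')
C={'blue':(.4968,.0995),'red':(.4867,.0222),'yel':(.4768,-.0550)}
for nm,q in (('t',T),('s',S)):
    P=cloud(q)
    for n,c in C.items():
        k=(np.hypot(P[...,0]-c[0],P[...,1]-c[1])<.045)&(P[...,2]>.084)&(P[...,2]<.099)
        if k.sum()>20:
            cc,r=cv2.minEnclosingCircle(P[k][:,:2].astype(np.float32)); print(nm,n,k.sum(),np.round(cc,4),round(r,4),'z',round(np.median(P[k][:,2]),4),'off mm',np.round((np.array(cc)-c)*1e3,1))
    k=(np.abs(P[...,2]-.058)<.006)&(np.hypot(P[...,0]-.503,P[...,1]-.332)<.12); print(nm,'box',cv2.minAreaRect(P[k][:,:2].astype(np.float32)))
    k=(P[...,2]>.094)&(P[...,2]<.106)&(np.hypot(P[...,0]-.555,P[...,1]+.114)<.03); print(nm,'glue',[np.round(x,4) for x in cv2.minEnclosingCircle(P[k][:,:2].astype(np.float32))])
E
```

```text
[ 0.3903 -0.2443  0.2276 -0.133 ] [0.0002 0.0004 0.     0.0011]
t blue 482 [0.4973 0.0978] 0.0253 z 0.0917 off mm [ 0.5 -1.7]
t red 474 [0.4864 0.0211] 0.0253 z 0.0917 off mm [-0.3 -1.1]
t yel 477 [ 0.4764 -0.0561] 0.0253 z 0.0915 off mm [-0.4 -1.1]
t box ((0.5037870407104492, 0.33105918765068054), (0.051512498408555984, 0.18917351961135864), 87.41673278808594)
t glue [array([ 0.5547, -0.1137]), np.float64(0.0086)]
s blue 188 [0.4995 0.0975] 0.0269 z 0.0903 off mm [ 2.7 -2. ]
s red 199 [0.4875 0.0191] 0.026 z 0.0904 off mm [ 0.8 -3.1]
s yel 220 [ 0.4776 -0.0564] 0.0263 z 0.0904 off mm [ 0.8 -1.4]
s box ((0.5054746866226196, 0.3287602663040161), (0.056573424488306046, 0.19124898314476013), 87.97618865966797)
s glue [array([ 0.5566, -0.1129]), np.float64(0.0108)]
```

View pics/t6.png

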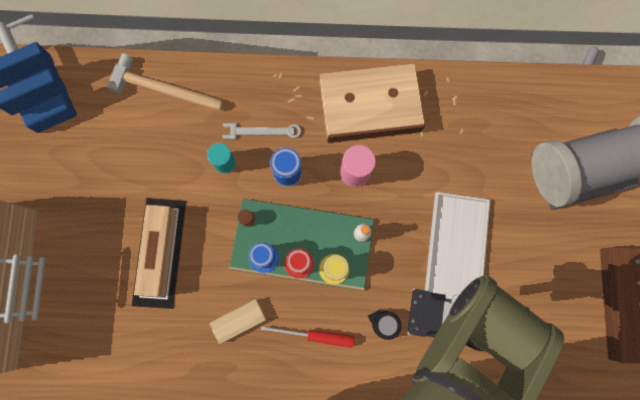

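The tins are upright on their own coasters at (262,257), (299,262) and (335,268), within about 2 mm of centre. The box is centred in its outline at (158,252). The glue has not moved (363,233), the tray is empty, and the arm is clear. I hand the job in.

```bash
python3 -c "
from station import hand_in; print(hand_in())"
```

```text
the job is handed in; nothing more can be done
None
```

I handed the job in at about 48 s of robot time: the box lies centred in its outline on the mat (within about 1 mm), each tin stands upright within about 2 mm of its own coaster's centre in the top view (3 mm at most in the scene view), and the glue bottle was not moved.

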